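# Close a cam clamp on a practice block with a wrench between cheeks

### The job

Take the wrench from the pink mat and use it on the hex of the sloping specimen stand, turning it clockwise (seen looking down onto the hex) in short strokes between the two cheeks, lifting and reseating the wrench for each stroke, until the cam has brought the rubber pad of the clamp jaw up against the practice block: gap closed, but not driven on more than a millimetre or so into it. Then lift the wrench off and lay it flat on the pink mat again, let go, and leave the other things on the table where they are.

Things in the scene. Friction and masses are not known exactly. Their poses are not given: they have to be found in the camera images.
- stand: Fixed stand: wooden board 210 x 180 x 20 mm (x -70 to +140) under a grey wedge whose top slopes 30 degrees, rising to +x; downhill (-x) faces the robot within 20 degrees. Origin on the table below the point, 110 mm up, where the cam's axis meets the slope; z up. The axis is square to the slope: it leans 30 degrees towards -x. Slope ends 58 mm downhill of the axis; there the handle hangs free.
- hex_top (a point): Centre of the top of the steel hex: 36 mm across flats, 22 mm tall, top 4 mm chamfered, on the cam's axis, 38 mm out of the slope. It stands on a dark spiral cam disc (radius 21 to 39 mm) whose top is 22 mm below this point. z: the axis, out of the slope; it turns with the cam (x straight uphill at joint 0). A dark groove on top points straight downhill at joint 0.
- cam (a joint): Turn of cam and hex, rad, growing clockwise seen from above the hex. Starts at 0 to 0.5, ends at 2.65, stays where left (friction 0.5 Nm, no spring; the pad's squeeze is not felt). The jaw advances 6.5 mm per rad: pad meets block at 2.08. At 0 the wrench fits with its handle 30 degrees counter-clockwise of straight downhill and every 60 degrees; the fits turn with the hex. Play 9.5 degrees each way.
- cheek_end (a point): Inner downhill top corner of the cheek on the stand's +y side. Two aluminium cheeks (10 mm thick, inner faces 65 mm either side of the axis, from 46 mm downhill to 20 mm uphill of it, 72 mm out of the slope) stop the seated wrench's handle 45 degrees either side of straight downhill, so one stroke turns the hex about 60 degrees and at least two are needed.
- pad_face (a point): Centre of the face of the black rubber pad (76 x 36 mm) of the sliding jaw, uphill of the cam, 30 mm out of the slope; moves uphill with the jaw. The gap is its distance to block_face: 13.5 mm at joint 0, nought at 2.08.
- block_face (a point): Point on the downhill face, opposite the pad, of the fixed skin-coloured practice block (80 mm wide, 40 mm long, 42 mm out of the slope). Behind it stands the fixed jaw, 51 mm out of the slope, the highest part: its top is 220 mm above the table.
- wrench: Loose open-ended steel wrench, 196 mm long, 280 g, 20 mm thick throughout, same either way up. Origin on its underside below the jaw's centre; x from handle to mouth, z up as it lies. Jaw opening 39 mm between prongs 12 mm thick (x -22 to +21 mm), throat at x = -22.5, head 63 mm wide; handle 24 mm wide, to x = -175. Lies on the mat, handle towards the robot within 30 degrees.
- wrench_jaw (a point): Middle of the wrench's jaw at mid thickness (10 mm above the origin). With the wrench fully down on the hex this lies 12 mm below hex_top; lifted 30 mm it is clear of the hex.
- wrench_grip (a point): Middle of the wrench's handle at x = -125 mm, mid thickness: a good place to grip, clear of the cheeks.
- mat: Fixed pink rubber mat, 280 x 260 x 4 mm (x, y, z); origin at the centre of its underside, its sides nearly along the world axes.
- glove_box: Bystander: blue card box of gloves, 120 x 220 x 70 mm, origin at the centre of its underside.
- bowl: Bystander: steel bowl, 110 mm across, 45 mm high, origin at the centre of its underside.
- spray_bottle: Bystander: white bottle, 64 mm across, 130 mm high, origin at the centre of its underside.
- practice_eye: Bystander: small wooden board 100 x 100 x 18 mm with a black cup and a white ball on it, 71 mm high, origin at the centre of its underside.
Mind the look-alikes: they are no part of the job. What is shaped like the wrench but orange is not meant.

How it is judged:
On the way, in this order (a step that is already met when the one before it is completed fails the run):
1. the wrench is seated on the hex, square to its axis (z of wrench_jaw in the frame of hex_top below -0.002 m and distance between wrench_jaw and hex_top below 0.018 m and angle between the z axis of wrench and the z axis of hex_top, either way round below 0.2 rad), for 0.1 s.
2. with the wrench on the hex, the pad has been brought to the block (z of wrench_jaw in the frame of hex_top below -0.002 m and distance between wrench_jaw and hex_top below 0.018 m and value of joint cam between 1.83 and 2.36 rad), for 0.2 s.
At the end, for the whole second after the job is handed in: The cam stands at 1.83 to 2.36 rad (gap under 1.6 mm, or pad under 1.8 mm into the block); the wrench rests on the mat, flat: its jaw and grip points within 160 mm in x, 150 mm in y of the mat's centre and 8 to 22 mm above the mat's underside (value of joint cam between 1.83 and 2.36 rad and x of wrench_jaw in the frame of mat between -0.16 and 0.16 m and y of wrench_jaw in the frame of mat between -0.15 and 0.15 m and z of wrench_jaw in the frame of mat between 0.008 and 0.022 m and x of wrench_grip in the frame of mat between -0.16 and 0.16 m and y of wrench_grip in the frame of mat between -0.15 and 0.15 m and z of wrench_grip in the frame of mat between 0.008 and 0.022 m and linear speed of wrench below 0.02 m/s); the robot touches nothing.
It fails at once if the cam is overrun: turned past 2.36 rad, the pad crushed into the block (value of joint cam above 2.36 rad).
It fails at once if the cam is turned otherwise than with the wrench on it (velocity of joint cam above 0.25 rad/s and distance between wrench_jaw and hex_top above 0.045 m).
It fails at once if a bystander is moved by more than 30 mm (distance of any of glove_box, bowl, spray_bottle, practice_eye from where it was at the start of the episode above 0.03 m).
It also fails if it takes over 72 s, if anything falls off the work surface, if the arm or the gripper's body presses on something with over 40 N, if the wrist force passes 120 N, or if a joint passes its speed limit or range.

### The arm

A 7-joint arm with a two-finger parallel gripper is mounted at the origin on the work surface. World frame = base frame: x ahead of the robot, y to its left, z up, the work surface at z = 0. Lengths are in m, angles in rad, forces in N, time in s.
With the tool pointing down it reaches from about 0.425 to 0.925 m from the base axis. Payload 6.8 kg.
Tool frame: the origin (TCP) lies on the centre line of the jaws, within the pads' length; the fingertips stand 8 mm ahead of it and the grasp point (between the pads) lies 11 mm behind it (bot.tips_ahead is the distance from the TCP to the fingertips, in m); z points along the fingers, y is the line along which they close (so a half turn about z gives the same grasp; the last joint's range is limited). The gripper opens to 85 mm and grips with 20 to 120 N. Pads are 22 mm wide; open, the fingers measure 114 mm over their backs; the gripper's body (76 mm by 85 mm) begins 54 mm behind the grasp point. The pads swing forward as they close: fully open they stand 13 mm farther back than shut.
Start: joints at [-1.391, 0.477, 0.022, 1.555, -0.011, 1.109, -0.083], TCP at [0.192, 0.647, 0.239] pointing down, gripper open.
Joint ranges: [-2.96, 2.96], [-0.34, 2.1], [-1.41, 1.46], [0.24, 2.44], [-1.37, 4.51], [0.17, 1.92], [-2.96, 2.96]. Speed limits (rad/s): [2.39, 2.39, 3.14, 3.14, 3.14, 3.14, 3.14].

### API

Orientations are given as a unit quaternion [w, x, y, z].
In Python, from station import bot gives the robot as it stands.
- The arm moves only by the tool send_rows, never from a script. Its argument "deltas" is text: rows parted by semicolons, each of 4 numbers parted by spaces: the shift along the tool's x, y, z in m, then the turn about the tool's z in degrees. In form: x y z spin; .... A call has 1 to 5 rows; each row is the pose to reach, as a shift and turn from the pose commanded when the call began, along the tool's axes at that moment; what a row does not reach only later rows make up. A row lasts 1/10 s, in which the tool goes at most 50 mm and 8.59 degrees, less where a joint would pass 70% of its speed; a pose out of reach is approached as far as the arm can. A call with a gripper value outside its range is refused whole. "claw" is the opening, from 0 (shut) to 1 (fully open), set as the call begins (left out, the last holds). The fingers move at their own pace and stop on an object; "force" is the grip in N (left out, the last holds). Time passes only in rows, so rows that repeat a pose let the fingers close. It gives the time, the measured TCP pose, the force, the opening and the grip force at its end, in the units of the state.
- bot.get_obs(): the state, without advancing time (a new reading comes with each control period).
- bot.read_camera(name): name is "scene" or "top" or "wrist"; returns a dict with "img" (480x640x3 uint8, red, green, blue), "depth" (480x640 float32, m along the optical axis (not along the pixel's ray), 0 where there is no reading), "fx", "fy", "cx", "cy" (pixels), "camera_from_world" (4x4, takes a point from world to camera coordinates). Camera axes: x right, y up, looking along -z (the intrinsics and any distortion apply to the point x, -y, -z); pixel columns grow to the right and rows downward; lengths in m; the calibration is good to about 2 mm. The wrist camera is an equidistant fisheye: a pixel r from the principal point sees the ray r / f radians off the axis. A picture is of the moment at which its call begins.
- bot.hand_in(): hands the job in; it is judged then, once.
Trained networks look in a picture, given as the dict that the camera call returned (one of the last four; its "shot" number tells which), for a name from the list of things; names that differ only in an ending like _2 or _b are one class to them, and where a whole thing is asked for, a point or a joint stands for the part that bears it (a point fixed in the world has none). Each returns a list of dicts, best first, with "confidence" (0 to 1); they miss things now and then, are a little off and sometimes report something else, mostly with a low value. They report only what shows in the picture. A call takes as long as a camera call. They do not tell look-alikes from the thing itself.
- bot.masks_of(picture, query): "mask" (480x640 bool, what is visible of it).
- bot.landmark_of(picture, query): "xyz" ([x, y, z] in m, in world coordinates, good to about 4 mm: a listed point, or the origin of a listed thing).
The state is a dict: "t": time; "q": joint angles; "joint_vel": joint speeds; "joint_torque": joint torques, N m; "eef_pos": TCP position; "tool_rot": TCP orientation; "contact_force": force on the tool from outside, world axes, zero at the start; "torque": the same for the moment, N m; "gripper_width": opening from 0.0 (shut) to 1.0 (fully open); "grasp_force": force on a finger pad.
Only numpy, scipy, OpenCV 4.12 (cv2) and the standard library are available. Lean on these libraries where they do the work, as an engineer would, in place of code of your own. Each camera call takes 0.05 s, during which the arm holds its last target. There are 200 camera calls.

## Working session

There is one attempt and no reset: what is moved stays moved. The work goes in short steps, Python scripts to look and compute and a tool call to move; the robot and the scene stay as the last step left them, time stands still between calls to the robot, and variables do not carry over. Pictures are saved under pics/ and viewed, at most 10 in all, crops included, and the job is handed in when it is done.

Besides the shell and the picture viewer there is one more tool, called after "Emit:" as name(argument=value, ...) on one line, values as JSON. send_rows: Moves the arm, as the interface text tells. Its arguments: {"type":"object","properties":{"deltas":{"type":"string"},"claw":{"type":"number"},"force":{"type":"number"}},"required":["deltas"]}

```bash
ls; mkdir -p pics
cat > h.py <<'E'
import numpy as np, cv2
from station import bot
def shot(cam):
    return bot.read_camera(cam)
def save(p,name): cv2.imwrite(f'pics/{name}.png',p['img'][:,:,::-1])
def pt(p,u,v):
    d=p['depth'][int(v),int(u)]
    c=np.array([(u-p['cx'])/p['fx']*d,-(v-p['cy'])/p['fy']*d,-d,1])
    return (np.linalg.inv(p['camera_from_world'])@c)[:3]
def proj(p,X):
    c=p['camera_from_world']@np.append(X,1); return p['cx']-p['fx']*c[0]/c[2], p['cy']+p['fy']*c[1]/c[2]
E
python3 - <<'E'
from h import *
for cam in ['scene','top']:
    p=shot(cam); save(p,cam+'0')
    print(cam,np.round(np.linalg.inv(p['camera_from_world'])[:3,3],2))
    for n in ['stand','hex_top','cheek_end','pad_face','block_face','wrench','wrench_jaw','wrench_grip','mat']:
        print(n,[(np.round(r['xyz'],4).tolist(),round(r['confidence'],2)) for r in bot.landmark_of(p,n)[:3]])
o=bot.get_obs(); print({k:np.round(v,3).tolist() for k,v in o.items()}, bot.tips_ahead)
E
```

```text
pics
scene [ 1.36 -0.62  1.27]
stand [([0.6092, -0.1851, 0.0003], 0.58), ([0.6825, 0.2038, 0.0045], 0.34)]
hex_top [([0.5919, -0.183, 0.1399], 0.57)]
cheek_end [([0.6802, 0.203, 0.0125], 0.65), ([0.5389, -0.1045, 0.1477], 0.59), ([0.6561, -0.1884, 0.1744], 0.51)]
pad_face [([0.6434, -0.1882, 0.1637], 0.67)]
block_face [([0.6539, -0.1899, 0.1752], 0.97)]
wrench [([0.683, 0.2036, 0.0041], 0.87), ([0.5101, 0.7033, -0.0002], 0.57), ([0.6548, -0.1905, 0.1724], 0.25)]
wrench_jaw [([0.6814, 0.2025, 0.0121], 0.73), ([0.509, 0.7056, 0.0095], 0.58)]
wrench_grip [([0.4173, 0.6218, 0.0101], 0.8), ([0.5639, 0.2347, 0.0136], 0.61), ([0.538, -0.1055, 0.1476], 0.58)]
mat [([0.6201, 0.1818, -0.0004], 0.81)]
top [0.44 0.14 1.62]
stand [([0.6037, -0.1798, 0.0016], 0.6)]
hex_top [([0.5865, -0.1843, 0.1442], 0.65)]
cheek_end [([0.5384, -0.1051, 0.1526], 0.75), ([0.5901, -0.1819, 0.1431], 0.69)]
pad_face [([0.6451, -0.1893, 0.1684], 0.88), ([0.684, 0.2016, 0.0143], 0.28)]
block_face [([0.6558, -0.1887, 0.1743], 0.88), ([0.4708, -0.424, 0.0001], 0.64)]
wrench [([0.682, 0.2055, 0.0049], 0.97), ([0.505, 0.6999, 0.0024], 0.58)]
wrench_jaw [([0.682, 0.2026, 0.0126], 0.69), ([0.5115, 0.7096, 0.0135], 0.66), ([0.6209, 0.1753, 0.0013], 0.24)]
wrench_grip [([0.4204, 0.6212, 0.011], 0.98), ([0.56, 0.2364, 0.0135], 0.96)]
mat [([0.6173, 0.1763, -0.0018], 0.75)]
{'t': 1.0, 'q': [-1.391, 0.477, 0.022, 1.555, -0.012, 1.109, -0.083], 'joint_vel': [0.0, 0.002, 0.001, -0.0, 0.001, -0.001, -0.0], 'joint_torque': [0.0, -59.632, 1.607, -28.155, 0.013, 0.002, -0.0], 'eef_pos': [0.192, 0.647, 0.239], 'tool_rot': [-0.0, 0.143, 0.99, 0.0], 'contact_force': [-0.626, 0.38, 0.121], 'torque': [-0.01, -0.008, -0.016], 'grasp_force': 0.0, 'gripper_width': 1.005} 0.008
```

View pics/scene0.png

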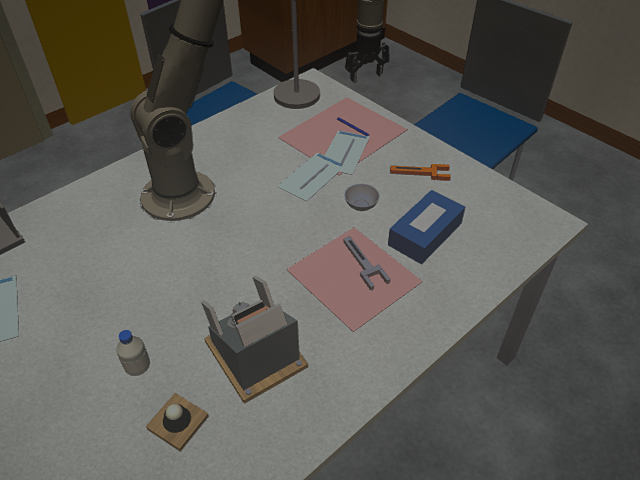

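View pics/top0.png

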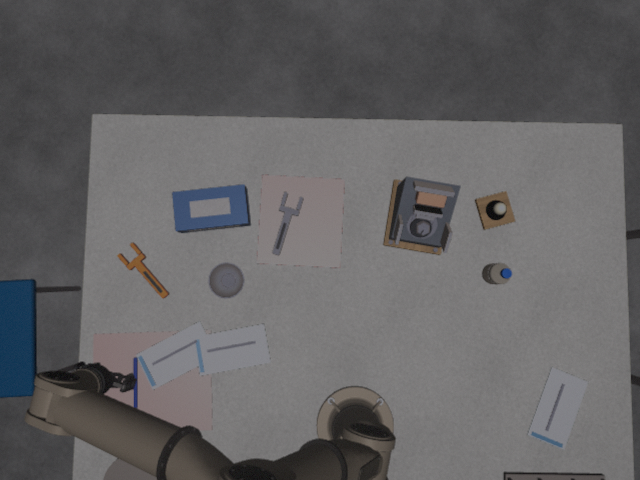

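The grey wrench lies on the pink mat (top image about 288,205 for the head, 280,245 for the handle). The orange look-alike is at (140,270), and the stand at (425,215). I'll move above the handle first.

Emit:
send_rows(deltas="-0.041 -0.0264 0 0; -0.082 -0.0528 0 0; -0.123 -0.0792 0 0; -0.164 -0.1056 0 0; -0.205 -0.132 0 0")

```text
t: 1.5
eef_pos: [0.3518, 0.4609, 0.2396]
tool_rot: [0.0, 0.143, 0.99, 0.0]
contact_force: [0.4, 0.6, -0.3]
gripper_width: 0.996
grasp_force: 0.0
```

Emit:
send_rows(deltas="-0.041 -0.0264 0 0; -0.082 -0.0528 0 0; -0.123 -0.0792 0 0; -0.164 -0.1056 0 0; -0.205 -0.132 0 0")

```text
t: 2.0
eef_pos: [0.5109, 0.2762, 0.2397]
tool_rot: [0.0, 0.143, 0.99, 0.0]
contact_force: [0.5, 1.1, -0.6]
gripper_width: 1.0
grasp_force: 0.0
```

Emit:
send_rows(deltas="-0.0406 -0.0263 0 -1.3; -0.0406 -0.0263 0 -1.3; -0.0406 -0.0263 0 -1.3")

```text
t: 2.3
eef_pos: [0.5421, 0.2395, 0.2393]
tool_rot: [0.0, 0.134, 0.991, -0.0]
contact_force: [-1.5, 1.3, -0.3]
gripper_width: 0.997
grasp_force: 0.0
```

Run:
```python
from h import *
p=shot('wrist'); save(p,'w1'); print(np.round(np.linalg.inv(p['camera_from_world']),3).tolist(),p['fx'],p['cx'],p['cy'])
for n in ['wrench','wrench_jaw','wrench_grip','hex_top','stand']:
    print(n,[(np.round(r['xyz'],4).tolist(),round(r['confidence'],2)) for r in bot.landmark_of(p,n)[:3]])
```

```text
[[0.267, -0.929, -0.257, 0.477], [0.964, 0.257, 0.071, 0.257], [0.0, -0.267, 0.964, 0.375], [0.0, 0.0, 0.0, 1.0]] 371.64829954431775 318.1066023717733 237.650408183999
wrench [([0.6776, 0.2053, 0.002], 0.77), ([0.6481, 0.4473, -0.0005], 0.44)]
wrench_jaw []
wrench_grip [([0.5606, 0.2407, 0.014], 0.71), ([0.4135, 0.6194, 0.0072], 0.71), ([0.4345, 0.3987, -0.0029], 0.55)]
hex_top [([0.6454, 0.4507, -0.0013], 0.33)]
stand [([0.6057, -0.1805, 0.0014], 0.89)]
```

Emit:
send_rows(deltas="0.008 -0.048 -0.01 0; 0.016 -0.096 -0.02 0; 0.024 -0.144 -0.03 0; 0.032 -0.192 -0.04 0; 0.04 -0.24 -0.05 0")

```text
t: 3.1
eef_pos: [0.4386, 0.0189, 0.2898]
tool_rot: [0.0, 0.131, 0.991, 0.0]
contact_force: [1.0, 0.5, -0.3]
gripper_width: 0.999
grasp_force: 0.0
```

Emit:
send_rows(deltas="-0.016 -0.047 -0.01 0; -0.032 -0.094 -0.02 0; -0.048 -0.141 -0.03 0; -0.048 -0.141 -0.03 0")

```text
t: 3.5
eef_pos: [0.4492, -0.1349, 0.3212]
tool_rot: [0.002, 0.136, 0.991, -0.001]
contact_force: [0.0, -0.0, -0.4]
gripper_width: 1.002
grasp_force: 0.0
```

Run:
```python
from h import *
p=shot('wrist'); save(p,'w2'); print(np.round(np.linalg.inv(p['camera_from_world']),3).tolist(),p['fx'],p['cx'],p['cy'])
np.savez('w2.npz',**{k:np.array(v) for k,v in p.items()})
for n in ['hex_top','stand','cheek_end','pad_face','block_face']:
    print(n,[(np.round(r['xyz'],4).tolist(),round(r['confidence'],2)) for r in bot.landmark_of(p,n)[:3]])
```

```text
[[0.272, -0.926, -0.26, 0.384], [0.962, 0.261, 0.074, -0.117], [-0.001, -0.271, 0.963, 0.457], [0.0, 0.0, 0.0, 1.0]] 371.64829954431775 318.1066023717733 237.650408183999
hex_top [([0.588, -0.1763, 0.1404], 0.88)]
stand [([0.6079, -0.1797, 0.0023], 0.81)]
cheek_end [([0.5434, -0.1045, 0.1477], 0.92), ([0.6793, 0.2039, 0.0078], 0.26)]
pad_face [([0.4359, 0.3997, -0.0009], 0.66), ([0.5625, 0.2403, 0.0126], 0.63), ([0.677, 0.2015, 0.0053], 0.28)]
block_face [([0.6074, -0.18, 0.0038], 0.23)]
```

View pics/w2.png

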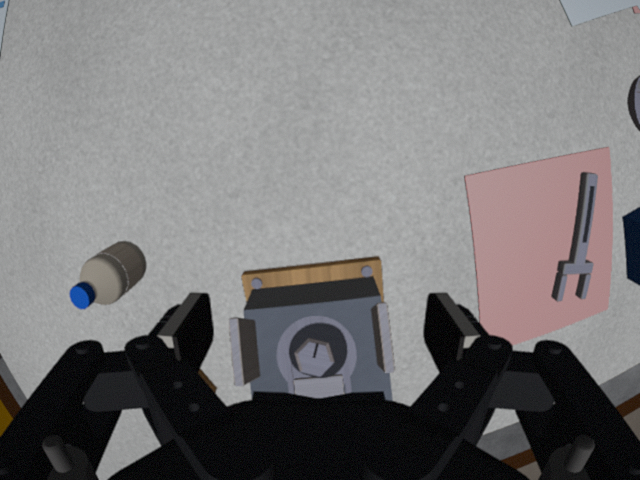

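Run:
```python
import cv2
i=cv2.imread('pics/w2.png')[250:400,225:405]
cv2.imwrite('pics/w2c.png',cv2.resize(cv2.convertScaleAbs(i,alpha=1.5),None,fx=4,fy=4,interpolation=cv2.INTER_CUBIC))
```

```text
(no output)
```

View pics/w2c.png

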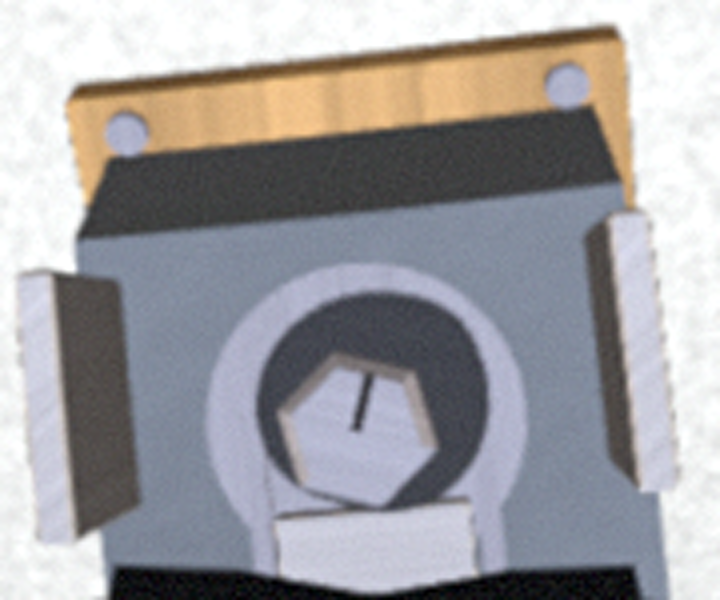

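```bash
cat >> h.py <<'E'
def fish(p,X):
    c=p['camera_from_world']@np.append(X,1); a=np.array([c[0],-c[1]]); d=-c[2]; r=np.hypot(*a)
    return np.array([p['cx'],p['cy']])+p['fx']*np.arctan2(r,d)*a/r
R30=np.array([[np.cos(np.pi/6),0,-.5],[0,1,0],[.5,0,np.cos(np.pi/6)]])  # slope->stand axes: (uphill,y,out)
def stand(s,L):  # slope coords (mm) -> world ; s=(x0,y0,th)
    v=R30@(np.array(L)/1000)+[0,0,.11]
    c,t=np.cos(s[2]),np.sin(s[2])
    return np.array([s[0]+c*v[0]-t*v[1],s[1]+t*v[0]+c*v[1],v[2]])
E
python3 - <<'E'
from h import *
from scipy.optimize import least_squares
d=np.load('w2.npz'); p={k:d[k] for k in d}
P=[((-46,65,72),(612,213)),((-46,75,72),(646,215)),((20,65,72),(642,488)),((20,75,72),(676,485)),((-46,-65,72),(55,273)),((-46,-75,72),(20,275)),((20,-65,72),(75,540)),((20,-75,72),(40,540)),((0,0,38),(357,430))]
px=lambda c:np.array(c)/4+[225,250]
f=lambda s:np.concatenate([fish(p,stand(s,L))-px(c) for L,c in P])
r=least_squares(f,[.607,-.181,-.1]); s=r.x; print(s,np.degrees(s[2])); print(np.round(r.fun.reshape(-1,2),1).tolist())
print('hex_top',stand(s,(0,0,38)),'cheek',stand(s,(-46,65,72)))
# groove & hex angles
def ang(c,h=38):
    g=least_squares(lambda g:fish(p,stand(s,(*g,h)))-px(c),[0,0]).x
    return g, np.degrees(np.arctan2(-g[1],-g[0]))   # + = CCW of downhill? (downhill=-x, CCW=-y)
print('centre',ang((357,430))); print('groove end',ang((370,374)))
for c in [(335,360),(412,378),(437,448),(378,507),(300,483),(280,415)]: print(np.round(ang(c,35)[0],1),round(ang(c,35)[1],1))
E
```

```text
[ 0.60685001 -0.18155196 -0.15939524] -9.132674511561122
[[-1.1, -0.0], [1.0, -1.9], [-0.7, 1.8], [1.5, 1.0], [-0.1, -1.3], [-1.3, -1.1], [1.1, 0.9], [-0.3, 1.3], [0.0, 0.1]]
hex_top [ 0.58809086 -0.17853626  0.14290897] cheek [ 0.54229107 -0.10533898  0.14935383]
centre (array([-0.0725031 , -0.00995176]), np.float64(7.815571656897687))
groove end (array([-13.97676146,   4.6661117 ]), np.float64(-18.46147616045766))
[-18.3  -4. ] 12.4
[-11.8  14.9] -51.7
[ 6.7 19.4] -109.2
[20.5  3.1] -171.5
[ 12.5 -16. ] 128.0
[ -5.4 -19.4] 74.3
```

The wrist view shows the hex at about (315,357). The groove sits about 18° clockwise of downhill, so the cam starts near 0.33 rad, and the stand yaw is about -9°. Next I'll go back to the wrench.

Emit:
send_rows(deltas="0.0026 0.048 0 0; 0.0052 0.096 0 0; 0.0078 0.144 0 0; 0.0104 0.192 0.02 0; 0.0129 0.24 0.04 0")

```text
t: 4.3
eef_pos: [0.4987, 0.106, 0.2807]
tool_rot: [0.001, 0.131, 0.991, 0.001]
contact_force: [0.5, 0.0, 0.5]
gripper_width: 1.0
grasp_force: 0.0
```

Emit:
send_rows(deltas="0 0.048 0.01 0; 0 0.096 0.02 0; 0 0.148 0.05 0; 0 0.148 0.09 0; 0 0.148 0.1 0")

```text
t: 4.8
eef_pos: [0.5336, 0.2482, 0.1757]
tool_rot: [-0.004, 0.129, 0.992, -0.002]
contact_force: [-0.9, -1.0, -0.3]
gripper_width: 0.995
grasp_force: 0.0
```

Run:
```python
from h import *
o=bot.get_obs(); print(o['t'],np.round(o['eef_pos'],4),np.round(o['tool_rot'],4),np.round(o['q'],3))
for cam in ['wrist','top','scene']:
    p=shot(cam)
    for n in ['wrench_jaw','wrench_grip']:
        print(cam,n,[(np.round(r['xyz'],4).tolist(),round(r['confidence'],2)) for r in bot.landmark_of(p,n)[:2]])
```

```text
4.8 [0.5336 0.2482 0.1757] [-0.0036  0.1289  0.9917 -0.0021] [-0.69   0.41   0.192  1.834 -0.098  0.914  0.86 ]
wrist wrench_jaw [([0.6804, 0.2066, 0.0174], 0.84), ([0.5616, 0.2398, 0.0142], 0.49)]
wrist wrench_grip [([0.4178, 0.6207, 0.0089], 0.82)]
top wrench_jaw [([0.5136, 0.7039, 0.0129], 0.91), ([0.6827, 0.2053, 0.014], 0.7)]
top wrench_grip [([0.419, 0.6248, 0.01], 0.56)]
scene wrench_jaw [([0.6786, 0.2006, 0.0124], 0.95), ([0.5084, 0.7041, 0.0122], 0.74)]
scene wrench_grip [([0.4141, 0.6213, 0.0086], 0.9), ([0.5601, 0.2361, 0.0121], 0.78)]
```

Emit:
send_rows(deltas="0 0 0.03 0; 0 0 0.06 0; 0 0 0.09 0; 0 0 0.11 0; 0 0 0.11 0")

```text
t: 5.75
eef_pos: [0.536, 0.2443, 0.0689]
tool_rot: [-0.002, 0.132, 0.991, -0.001]
contact_force: [-0.5, -0.1, 0.8]
gripper_width: 1.003
grasp_force: 0.0
```

Run:
```python
from h import *
from scipy.spatial.transform import Rotation as R
o=bot.get_obs(); print(o['t'],np.round(o['eef_pos'],4),np.round(R.from_quat(np.roll(o['tool_rot'],-1)).as_matrix(),3).tolist())
p=shot('wrist'); save(p,'w3')
o=bot.get_obs();print(o['t'],np.round(o['eef_pos'],4))
for n in ['wrench_jaw','wrench_grip']:
    print(n,[(np.round(r['xyz'],4).tolist(),round(r['confidence'],2)) for r in bot.landmark_of(p,n)[:2]])
```

```text
5.75 [0.536  0.2443 0.0689] [[-0.965, 0.262, -0.004], [0.262, 0.965, -0.002], [0.003, -0.003, -1.0]]
5.8 [0.5372 0.2449 0.0706]
wrench_jaw []
wrench_grip [([0.5614, 0.24, 0.0135], 0.88)]
```

Emit:
send_rows(deltas="-0.004 0 0.03 0; -0.004 0 0.05 0; -0.004 0 0.055 0; -0.004 0 0.055 0")

```text
t: 6.3
eef_pos: [0.5418, 0.2445, 0.0166]
tool_rot: [0.0, 0.132, 0.991, 0.0]
contact_force: [0.6, 0.6, 1.0]
gripper_width: 0.994
grasp_force: 0.0
```

Emit:
send_rows(deltas="0 0 0 0; 0 0 0 0; 0 0 0 0; 0 0 0 0; 0 0 0 0", claw=0, force=60)

```text
t: 6.8
eef_pos: [0.5418, 0.2445, 0.0166]
tool_rot: [0.0, 0.132, 0.991, 0.0]
contact_force: [-0.9, -0.3, 6.3]
gripper_width: 0.262
grasp_force: 60.1
```

Emit:
send_rows(deltas="0 0 -0.04 0; 0 0 -0.08 0; 0 0 -0.12 0; -0.004 -0.02 -0.16 0; -0.01 -0.05 -0.2 0", force=110)

```text
t: 7.3
eef_pos: [0.537, 0.1951, 0.2167]
tool_rot: [-0.0, 0.13, 0.991, 0.0]
contact_force: [0.3, 0.2, -1.9]
gripper_width: 0.249
grasp_force: 112.3
```

Emit:
send_rows(deltas="-0.005 -0.045 -0.01 0; -0.01 -0.09 -0.02 -2; -0.015 -0.135 -0.02 -4; -0.02 -0.18 -0.02 -6; -0.025 -0.225 -0.02 -6.1")

```text
t: 7.8
eef_pos: [0.5019, -0.0318, 0.2354]
tool_rot: [-0.0, 0.079, 0.997, 0.0]
contact_force: [0.8, -0.7, -2.6]
gripper_width: 0.251
grasp_force: 112.3
```

Emit:
send_rows(deltas="-0.004 -0.032 0 0; -0.011 -0.061 0 0; -0.011 -0.061 0 0; -0.011 -0.061 0 0")

```text
t: 8.2
eef_pos: [0.5037, -0.0924, 0.2352]
tool_rot: [-0.001, 0.08, 0.997, 0.0]
contact_force: [-0.0, 0.9, -3.5]
gripper_width: 0.242
grasp_force: 112.4
```

Run:
```python
from h import *
from scipy.spatial.transform import Rotation as R
o=bot.get_obs(); print(o['t'],np.round(o['eef_pos'],4),np.round(R.from_quat(np.roll(o['tool_rot'],-1)).as_matrix(),3).tolist(),np.round(o['contact_force'],1))
for cam in ['scene','top']:
    p=shot(cam); save(p,cam+'1')
    for n in ['wrench_jaw','wrench_grip','hex_top']:
        print(cam,n,[(np.round(r['xyz'],4).tolist(),round(r['confidence'],2)) for r in bot.landmark_of(p,n)[:3]])
s=(.6068,-.1815,np.radians(-9.1))
print('K',stand(s,(20,70,72)))
```

```text
8.2 [ 0.5037 -0.0924  0.2352] [[-0.987, 0.16, -0.001], [0.16, 0.987, 0.0], [0.001, 0.0, -1.0]] [-0.   0.9 -3.5]
scene wrench_jaw [([0.647, -0.1207, 0.2324], 0.83), ([0.5086, 0.7041, 0.0114], 0.77), ([0.6488, -0.1185, 0.2219], 0.3)]
scene wrench_grip [([0.528, -0.1001, 0.2332], 0.62), ([0.6617, -0.4297, -0.0029], 0.18)]
scene hex_top [([0.5901, -0.1841, 0.1387], 0.64)]
top wrench_jaw [([0.6474, -0.1162, 0.2323], 0.65), ([0.5088, 0.7068, 0.0125], 0.62)]
top wrench_grip [([0.5261, -0.0921, 0.236], 0.92), ([0.4185, 0.6222, 0.0116], 0.9)]
top hex_top [([0.5897, -0.1848, 0.1425], 0.67)]
K [ 0.59942668 -0.10942672  0.18235383]
```

The wrench is held level above the +y cheek: jaw at about (0.647,-0.118,0.232), grip at x ≈ -145 mm. I'll press it on the cheek's top edge at low grip force, so it pivots head-up by 30° between the pads.

Emit:
send_rows(deltas="0.01 0 0.015 0; 0.01 0 0.03 0; 0.01 0 0.037 0; 0.01 0 0.037 0", force=30)

```text
t: 9.0
eef_pos: [0.494, -0.0902, 0.1978]
tool_rot: [-0.001, 0.079, 0.997, -0.0]
contact_force: [-0.4, 0.2, -1.7]
gripper_width: 0.248
grasp_force: 112.3
```

Emit:
send_rows(deltas="0 0 0.01 0; 0 0 0.018 0; -0.0007 0 0.025 0; -0.0014 0 0.033 0; -0.003 0 0.04 0")

```text
t: 9.5
eef_pos: [0.4992, -0.0914, 0.1597]
tool_rot: [0.002, 0.079, 0.997, 0.0]
contact_force: [-4.0, 4.2, 5.9]
gripper_width: 0.249
grasp_force: 112.0
```

Run:
```python
from h import *
o=bot.get_obs(); print(o['t'],np.round(o['eef_pos'],4),np.round(o['contact_force'],1))
for cam in ['scene','top']:
    p=shot(cam); save(p,cam+'2')
    for n in ['wrench_jaw','wrench_grip']:
        print(cam,n,[(np.round(r['xyz'],4).tolist(),round(r['confidence'],2)) for r in bot.landmark_of(p,n)[:3]])
```

```text
9.5 [ 0.4992 -0.0914  0.1597] [-4.   4.2  5.9]
scene wrench_jaw [([0.5109, 0.7054, 0.011], 0.91), ([0.6425, -0.1137, 0.2054], 0.71)]
scene wrench_grip [([0.5249, -0.0969, 0.1675], 0.97), ([0.4144, 0.6208, 0.009], 0.75)]
top wrench_jaw [([0.6387, -0.121, 0.2116], 0.84), ([0.5091, 0.7064, 0.0115], 0.81), ([0.4682, -0.4204, -0.0012], 0.74)]
top wrench_grip [([0.5226, -0.0954, 0.1695], 0.86), ([0.4206, 0.6251, 0.0139], 0.83), ([0.6468, -0.1902, 0.1692], 0.22)]
```

Emit:
send_rows(deltas="-0.002 0 0.006 0; -0.004 0 0.012 0; -0.006 0 0.018 0; -0.008 0 0.022 0; -0.008 0 0.022 0")

```text
t: 10.3
eef_pos: [0.5022, -0.0922, 0.1367]
tool_rot: [-0.003, 0.08, 0.997, 0.0]
contact_force: [-15.3, 2.1, 17.0]
gripper_width: 0.241
grasp_force: 111.0
```

Run:
```python
from h import *
o=bot.get_obs(); print(o['t'],np.round(o['eef_pos'],4),np.round(o['contact_force'],1))
for cam in ['scene','top']:
    p=shot(cam); save(p,cam+'3')
    for n in ['wrench_jaw','wrench_grip']:
        print(cam,n,[(np.round(r['xyz'],4).tolist(),round(r['confidence'],2)) for r in bot.landmark_of(p,n)[:3]])
```

```text
10.3 [ 0.5022 -0.0922  0.1367] [-15.3   2.1  17. ]
scene wrench_jaw [([0.6283, -0.1129, 0.2356], 0.97), ([0.5088, 0.703, 0.0116], 0.78)]
scene wrench_grip [([0.4169, 0.6231, 0.0136], 0.91), ([0.534, -0.1033, 0.1528], 0.68)]
top wrench_jaw [([0.5082, 0.7036, 0.0127], 0.64), ([0.6253, -0.1127, 0.2326], 0.56)]
top wrench_grip [([0.4187, 0.6219, 0.0095], 0.84)]
```

Run:
```python
import cv2
i=cv2.imread('pics/scene3.png')[215:405,150:390]
cv2.imwrite('pics/s3c.png',cv2.resize(cv2.convertScaleAbs(i,alpha=1.3),None,fx=3,fy=3,interpolation=cv2.INTER_CUBIC))
```

```text
(no output)
```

View pics/s3c.png

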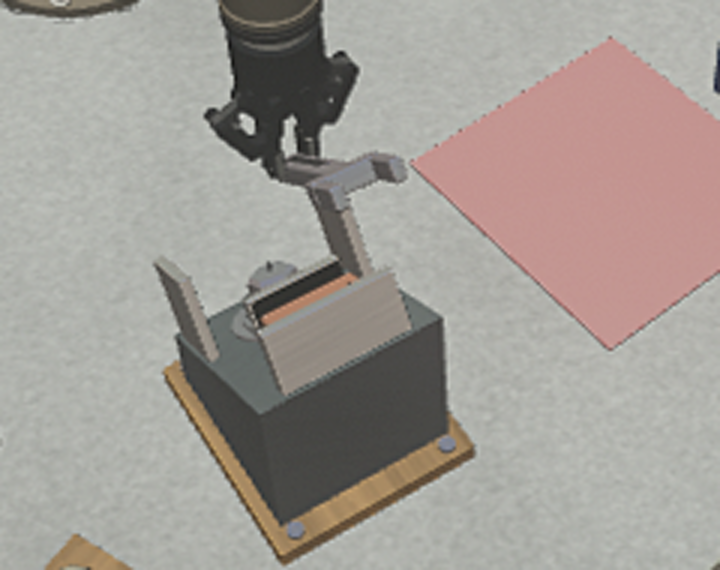

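The wrench head is clearly pitched up over the cheek (head near crop pixel 360,180). I'll lift clear and measure its plane from depth.

Emit:
send_rows(deltas="0.005 0 -0.02 0; 0.01 0 -0.04 0; 0.01 0 -0.06 0; 0.01 0 -0.06 0")

```text
t: 11.0
eef_pos: [0.4976, -0.0909, 0.1991]
tool_rot: [0.003, 0.079, 0.997, 0.0]
contact_force: [1.0, -0.8, -2.7]
gripper_width: 0.246
grasp_force: 107.5
```

```bash
cat >> h.py <<'E'
def cloud(p,m):
    v,u=np.nonzero(m&(p['depth']>0)); d=p['depth'][v,u]
    c=np.c_[(u-p['cx'])/p['fx']*d,-(v-p['cy'])/p['fy']*d,-d,np.ones(len(d))]
    return (c@np.linalg.inv(p['camera_from_world']).T)[:,:3]
def plane(X):
    rng=np.random.default_rng(0); best=None
    for _ in range(300):
        a=X[rng.choice(len(X),3,False)]; n=np.cross(a[1]-a[0],a[2]-a[0]); l=np.linalg.norm(n)
        if l<1e-9: continue
        k=abs((X-a[0])@(n/l))<.003
        if best is None or k.sum()>best.sum(): best=k
    Y=X[best]; c=Y.mean(0); n=np.linalg.svd(Y-c)[2][2]; return c,n*np.sign(n[2]),best.sum(),len(X),Y
def wr(cam,name=None):
    from scipy.spatial.transform import Rotation as R
    p=shot(cam)
    if name: save(p,name)
    o=bot.get_obs(); e=np.array(o['eef_pos'])
    for n in ['wrench_jaw','wrench_grip']:
        print(cam,n,[(np.round(r['xyz'],4).tolist(),round(r['confidence'],2)) for r in bot.landmark_of(p,n) if np.linalg.norm(r['xyz']-e)<.25][:2])
    for r in bot.masks_of(p,'wrench'):
        m=cv2.erode(r['mask'].astype(np.uint8),np.ones((2,2)))>0
        X=cloud(p,m)
        if len(X)<30 or np.linalg.norm(np.median(X,0)-e)>.2: continue
        X=X[np.linalg.norm(X-e,axis=1)<.22]
        c,n,k,t,Y=plane(X); print(cam,'plane c',np.round(c,4),'n',np.round(n,3),'tilt',round(np.degrees(np.arccos(n[2])),1),k,t, round(r['confidence'],2)); break
    return p
E
python3 - <<'E'
from h import *
o=bot.get_obs(); print(o['t'],np.round(o['eef_pos'],4),np.round(o['contact_force'],1))
wr('scene','scene4'); wr('top','top4')
E
```

```text
11.0 [ 0.4976 -0.0909  0.1991] [ 1.  -0.8 -2.7]
scene wrench_jaw [([0.6225, -0.1118, 0.2929], 0.96)]
scene wrench_grip [([0.5287, -0.0976, 0.2125], 0.6)]
scene plane c [ 0.5909 -0.1105  0.2751] n [-0.597  0.092  0.797] tilt 37.1 206 428 0.74
top wrench_jaw [([0.6207, -0.1115, 0.2879], 0.91)]
top wrench_grip [([0.5238, -0.0933, 0.2125], 0.86)]
top plane c [ 0.601  -0.1062  0.2821] n [-0.599  0.116  0.792] tilt 37.6 269 396 0.84
```

```bash
cat >> h.py <<'E'
S=(.6068,-.1815,np.radians(-9.1))
def tcp(w,lift,bias=3,L=155,pitch=None,up=4.4):
    """TCP world + mouth yaw(deg) for wrench at angle w (CCW of downhill), jaw lifted, bias mm toward handle"""
    w=np.radians(w); m=np.array([np.cos(w),np.sin(w),0])
    J=stand(S,26*np.array([0,0,1])+lift*np.array([0,0,1])-bias*m)
    d=stand(S,m*1000)-stand(S,(0,0,0)); yaw=np.arctan2(d[1],d[0])
    pt=np.arcsin(d[2]) if pitch is None else np.radians(pitch)
    T=J-L/1000*np.array([np.cos(pt)*np.cos(yaw),np.cos(pt)*np.sin(yaw),np.sin(pt)])+[0,0,up/1000]
    return T,np.degrees(yaw)
def deltas(frm,yaw0,goals):
    a=np.radians(yaw0); tx=np.array([-np.cos(a),-np.sin(a),0]); ty=np.array([-np.sin(a),np.cos(a),0]); tz=np.array([0,0,-1.])
    for T,y in goals:
        d=T-frm; print(np.round(T,4),'yaw',round(y,1),'->',np.round([d@tx,d@ty,d@tz],4),round(yaw0-y,1))
E
python3 - <<'E'
from h import *
E_=np.array([.4976,-.0909,.1991])
deltas(E_,-9.06,[tcp(8,l,3,155,p) for l,p in [(90,37.4),(50,37.4),(25,37.4),(4,37.4),(0,None)]])
E
```

```text
[ 0.4238 -0.1726  0.1192] yaw 0.1 -> [ 0.06   -0.0923  0.0799] -9.2
[ 0.4435 -0.1757  0.0846] yaw 0.1 -> [ 0.04   -0.0923  0.1145] -9.2
[ 0.4559 -0.1777  0.0629] yaw 0.1 -> [ 0.0275 -0.0923  0.1362] -9.2
[ 0.4662 -0.1794  0.0448] yaw 0.1 -> [ 0.017  -0.0923  0.1543] -9.2
[ 0.4567 -0.1797  0.0587] yaw 0.1 -> [ 0.0264 -0.0942  0.1404] -9.2
```

Emit:
send_rows(deltas="0.015 -0.023 0 -3; 0.03 -0.046 0 -6; 0.045 -0.069 0 -9.2; 0.06 -0.092 0.01 -9.2; 0.06 -0.092 0.04 -9.2")

```text
t: 11.9
eef_pos: [0.421, -0.1755, 0.1579]
tool_rot: [0.002, 0.002, 1.0, -0.001]
contact_force: [0.1, 0.0, -2.5]
gripper_width: 0.248
grasp_force: 107.7
```

Emit:
send_rows(deltas="0 0 0.02 0; 0 0 0.038 0; -0.009 0.001 0.055 0; -0.012 0.001 0.06 0; -0.012 0.001 0.06 0")

```text
t: 12.4
eef_pos: [0.4337, -0.1709, 0.096]
tool_rot: [-0.001, -0.001, 1.0, -0.0]
contact_force: [-1.5, 0.4, -1.8]
gripper_width: 0.248
grasp_force: 107.7
```

Run:
```python
from h import *
o=bot.get_obs(); print(o['t'],np.round(o['eef_pos'],4),np.round(o['tool_rot'],4),np.round(o['contact_force'],1))
for c in ['scene','top']:
    p=wr(c,c+'5'); print([(np.round(r['xyz'],4).tolist(),round(r['confidence'],2)) for r in bot.landmark_of(p,'hex_top')[:2]])
deltas(np.array(o['eef_pos']),0.1,[tcp(8,l,3,155,p) for l,p in [(50,37.4),(25,37.4),(4,37.4),(0,None)]])
w=np.radians(8);print('expected jaw at lift 71', stand(S,(-3*np.cos(w),-3*np.sin(w),97)),'n',stand(S,(0,0,1000))-stand(S,(0,0,0)))
```

```text
12.4 [ 0.4337 -0.1709  0.096 ] [-8.0e-04 -1.1e-03  1.0e+00 -0.0e+00] [-1.5  0.4 -1.8]
scene wrench_jaw [([0.5614, -0.1724, 0.1887], 0.6), ([0.6482, -0.1864, 0.1638], 0.36)]
scene wrench_grip [([0.4628, -0.1753, 0.1134], 0.79)]
scene plane c [ 0.5211 -0.1775  0.1663] n [-0.615 -0.029  0.788] tilt 38.0 213 460 0.67
[([0.5874, -0.1819, 0.1408], 0.47)]
top wrench_jaw [([0.5608, -0.1705, 0.1925], 0.67)]
top wrench_grip [([0.4646, -0.1703, 0.114], 0.56)]
top plane c [ 0.5231 -0.171   0.1707] n [-0.626 -0.005  0.78 ] tilt 38.8 281 429 0.81
[([0.6485, -0.1862, 0.1691], 0.35), ([0.5374, -0.1065, 0.1506], 0.22)]
[ 0.4435 -0.1757  0.0846] yaw 0.1 -> [-0.0099 -0.0048  0.0114] -0.0
[ 0.4559 -0.1777  0.0629] yaw 0.1 -> [-0.0222 -0.0068  0.0331] -0.0
[ 0.4662 -0.1794  0.0448] yaw 0.1 -> [-0.0326 -0.0085  0.0512] -0.0
[ 0.4567 -0.1797  0.0587] yaw 0.1 -> [-0.023  -0.0088  0.0373] -0.0
expected jaw at lift 71 [ 0.55630399 -0.17383469  0.19251906] n [-0.4937069   0.07907903  0.8660254 ]
```

Run:
```python
from h import *
out=[]
for cam,f,(u0,v0) in [('top','pics/top0.png',(395,172)),('scene','pics/scene0.png',(200,272))]:
    p=shot(cam); K=5; im=cv2.imread(f)[v0:v0+90,u0:u0+75]
    im=cv2.resize(cv2.convertScaleAbs(im,alpha=1.6),None,fx=K,fy=K,interpolation=cv2.INTER_CUBIC)
    def poly(L,col):
        q=np.array([proj(p,stand(S,l)) for l in L]); q=((q-[u0,v0]+.5)*K*16).astype(int)
        cv2.polylines(im,[q.reshape(-1,1,2)],True,col,1,cv2.LINE_AA,4)
    for s in (1,-1): poly([(-46,s*65,72),(-46,s*75,72),(20,s*75,72),(20,s*65,72)],(0,255,0))
    poly([(20.8*np.cos(a),20.8*np.sin(a),34) for a in np.radians(60*np.arange(6)+11+180)],(0,0,255))
    poly([(-58,-90,0),(-58,90,0)],(255,255,0)); poly([(0,0,38),(-14,14*np.tan(np.radians(18.5)),38)],(0,255,255))
    out.append(im)
cv2.imwrite('pics/ov.png',np.hstack(out))
```

```text
(no output)
```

View pics/ov.png

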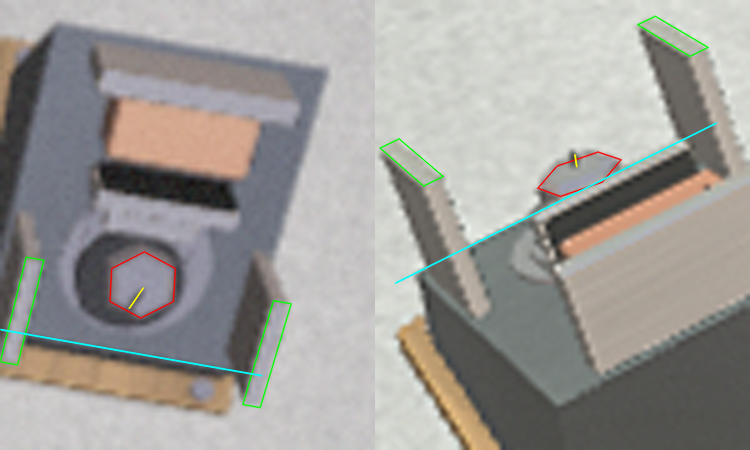

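Run:
```python
from h import *
o=bot.get_obs(); e=np.array(o['eef_pos']); print(o['t'],np.round(e,4))
deltas(e,0.1,[tcp(8,l,4,158.6,36.6,0) for l in (40,28,20,10,3)]+[tcp(8,0,4,157,None,4)])
```

```text
13.0 [ 0.4338 -0.171   0.0967]
[ 0.4434 -0.1765  0.0706] yaw 0.1 -> [-0.0097 -0.0056  0.0261] -0.0
[ 0.4493 -0.1775  0.0602] yaw 0.1 -> [-0.0156 -0.0066  0.0365] -0.0
[ 0.4533 -0.1781  0.0533] yaw 0.1 -> [-0.0195 -0.0072  0.0434] -0.0
[ 0.4582 -0.1789  0.0446] yaw 0.1 -> [-0.0245 -0.008   0.0521] -0.0
[ 0.4617 -0.1795  0.0386] yaw 0.1 -> [-0.0279 -0.0086  0.0582] -0.0
[ 0.4541 -0.1797  0.0568] yaw 0.1 -> [-0.0203 -0.0088  0.0399] -0.0
```

Emit:
send_rows(deltas="-0.005 -0.003 0.013 0; -0.01 -0.0056 0.026 0; -0.0156 -0.0066 0.0365 0; -0.0156 -0.0066 0.0365 0; -0.0156 -0.0066 0.0365 0")

```text
t: 13.5
eef_pos: [0.4491, -0.1775, 0.06]
tool_rot: [-0.0, -0.001, 1.0, 0.0]
contact_force: [-0.5, 0.0, -1.8]
gripper_width: 0.247
grasp_force: 107.8
```

```bash
python3 - <<'E'
from h import *
o=bot.get_obs(); e=np.array(o['eef_pos']); print(o['t'],np.round(e,4),np.round(o['tool_rot'],4),np.round(o['contact_force'],1))
for c in ['scene','top']: p=wr(c,c+'6')
o=bot.get_obs(); e=np.array(o['eef_pos']); print(o['t'],np.round(e,4),np.round(o['contact_force'],1))
w=np.radians(8);print('expected jaw', stand(S,(-4*np.cos(w),-4*np.sin(w),54)))
E
python3 - <<'E'
import cv2,numpy as np
a=cv2.imread('pics/top6.png')[172:262,380:480]; b=cv2.imread('pics/scene6.png')[260:350,190:290]
cv2.imwrite('pics/c6.png',cv2.resize(cv2.convertScaleAbs(np.hstack([a,b]),alpha=1.5),None,fx=4,fy=4,interpolation=cv2.INTER_CUBIC))
E
```

```text
13.5 [ 0.4491 -0.1775  0.06  ] [-4.e-04 -9.e-04  1.e+00  1.e-04] [-0.5  0.  -1.8]
scene wrench_jaw [([0.5768, -0.1802, 0.1515], 0.83)]
scene wrench_grip [([0.4815, -0.1827, 0.078], 0.79), ([0.538, -0.1085, 0.1462], 0.51)]
scene plane c [ 0.5368 -0.1824  0.1302] n [-0.609 -0.01   0.793] tilt 37.5 227 440 0.69
top wrench_jaw [([0.5775, -0.1768, 0.1535], 0.83)]
top wrench_grip [([0.4803, -0.1771, 0.0768], 0.92), ([0.6442, -0.1886, 0.1683], 0.66)]
top plane c [ 0.5419 -0.1762  0.1364] n [-0.613  0.012  0.79 ] tilt 37.8 293 510 0.82
13.9 [ 0.4494 -0.1775  0.0603] [-0.1  0.4 -2.6]
expected jaw [ 0.57666457 -0.17723687  0.15478484]
```

View pics/c6.png

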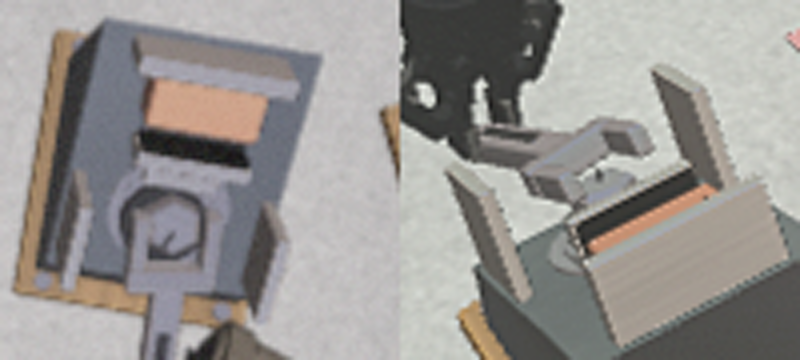

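Both views show the prongs straddling the hex (top crop about 175,235), so I'll lower along the axis.

Emit:
send_rows(deltas="-0.003 -0.002 0.005 0; -0.006 -0.0025 0.01 0; -0.009 -0.003 0.0155 0; -0.009 -0.003 0.0155 0")

```text
t: 14.3
eef_pos: [0.4584, -0.1804, 0.0437]
tool_rot: [-0.001, -0.001, 1.0, 0.0]
contact_force: [0.0, -0.3, -2.8]
gripper_width: 0.251
grasp_force: 107.7
```

Run:
```python
from h import *
for c in ['scene','top']: p=wr(c,c+'7')
o=bot.get_obs(); e=np.array(o['eef_pos']); print(o['t'],np.round(e,4),np.round(o['contact_force'],1),np.round(o['torque'],2))
for l in (10,5,0):
  w=np.radians(8);print('expected jaw', l,stand(S,(-4*np.cos(w),-4*np.sin(w),26+l)))
```

```text
scene wrench_jaw [([0.587, -0.1831, 0.1395], 0.56)]
scene wrench_grip [([0.4905, -0.183, 0.0612], 0.85)]
scene plane c [ 0.5471 -0.1841  0.1149] n [-0.607  0.037  0.794] tilt 37.5 231 342 0.69
top wrench_jaw [([0.5882, -0.1821, 0.1373], 0.57)]
top wrench_grip [([0.486, -0.1805, 0.0603], 0.8)]
top plane c [ 0.5508 -0.1809  0.1199] n [-0.625 -0.037  0.779] tilt 38.8 257 418 0.81
14.7 [ 0.4583 -0.1805  0.0447] [-0.9 -0.2 -3.3] [0.03 0.19 0.  ]
expected jaw 10 [ 0.58555129 -0.1786603   0.13919638]
expected jaw 5 [ 0.58801983 -0.17905569  0.13486625]
expected jaw 0 [ 0.59048836 -0.17945109  0.13053612]
```

Emit:
send_rows(deltas="0.002 0 -0.006 0; 0.002 0 -0.006 0; 0.002 0 -0.006 0; 0.002 0 -0.006 0", force=20, claw=0)

```text
t: 15.1
eef_pos: [0.4564, -0.1805, 0.0507]
tool_rot: [0.0, -0.001, 1.0, 0.0]
contact_force: [0.6, -0.2, -2.0]
gripper_width: 0.248
grasp_force: 107.6
```

Run:
```python
from h import *
for c in ['scene','top']: p=wr(c,c+'8')
o=bot.get_obs(); e=np.array(o['eef_pos']); print(o['t'],np.round(e,4),np.round(o['contact_force'],1),np.round(o['torque'],2),o['grasp_force'])
```

```text
scene wrench_jaw [([0.5846, -0.1819, 0.1438], 0.88)]
scene wrench_grip [([0.4884, -0.1818, 0.0679], 0.87)]
scene plane c [ 0.5463 -0.1862  0.1233] n [-0.611  0.011  0.791] tilt 37.7 213 383 0.81
top wrench_jaw [([0.5836, -0.1814, 0.1426], 0.76)]
top wrench_grip [([0.4869, -0.181, 0.0667], 0.84)]
top plane c [ 0.5481 -0.1775  0.1258] n [-0.619  0.041  0.785] tilt 38.3 270 432 0.87
15.5 [ 0.4563 -0.1805  0.0505] [ 0.2 -0.1 -2. ] [ 0.01  0.15 -0.04] 107.60263727389258
```

Emit:
send_rows(deltas="0 0 0 0; 0 0 0 0", force=20, claw=0.24)

```text
t: 15.7
eef_pos: [0.4563, -0.1805, 0.0506]
tool_rot: [-0.0, -0.001, 1.0, 0.0]
contact_force: [-0.2, -0.9, -1.9]
gripper_width: 0.247
grasp_force: 107.6
```

Emit:
send_rows(deltas="0 0 0 0", force=20, claw=0.255)

```text
t: 15.8
eef_pos: [0.4563, -0.1805, 0.0506]
tool_rot: [-0.0, -0.001, 1.0, 0.0]
contact_force: [-0.4, 0.8, -2.3]
gripper_width: 0.262
grasp_force: 73.0
```

Emit:
send_rows(deltas="0 0 0 0", force=20, claw=0)

```text
t: 15.9
eef_pos: [0.4563, -0.1805, 0.0506]
tool_rot: [0.0, -0.001, 1.0, 0.0]
contact_force: [-0.8, -0.4, -1.9]
gripper_width: 0.257
grasp_force: 73.0
```

Run:
```python
from h import *
o=bot.get_obs(); e=np.array(o['eef_pos']); print(o['t'],np.round(e,4),np.round(o['contact_force'],1),np.round(o['torque'],2),o['grasp_force'],o['gripper_width'])
for c in ['scene','top']: p=wr(c,c+'9')
```

```text
15.9 [ 0.4563 -0.1805  0.0506] [-0.8 -0.4 -1.9] [-0.03  0.19 -0.01] 73.03139090538025 0.2574397513455471
scene wrench_jaw [([0.5849, -0.1846, 0.1417], 0.82)]
scene wrench_grip [([0.4891, -0.1814, 0.0658], 0.71)]
scene plane c [ 0.5485 -0.1862  0.1247] n [-0.603  0.02   0.798] tilt 37.1 219 382 0.62
top wrench_jaw [([0.5869, -0.1819, 0.142], 0.59)]
top wrench_grip [([0.4859, -0.181, 0.0696], 0.65)]
```

Emit:
send_rows(deltas="0 0 0 0; 0 0 0 0", force=20, claw=0.27)

```text
t: 16.5
eef_pos: [0.4563, -0.1805, 0.0506]
tool_rot: [0.0, -0.001, 1.0, 0.0]
contact_force: [-0.7, 0.2, -2.5]
gripper_width: 0.273
grasp_force: 31.1
```

Run:
```python
from h import *
o=bot.get_obs(); e=np.array(o['eef_pos']); print(o['t'],np.round(e,4),np.round(o['contact_force'],1),np.round(o['torque'],2),o['grasp_force'],o['gripper_width'])
for c in ['scene','top']: p=wr(c,c+'10')
```

```text
16.5 [ 0.4563 -0.1805  0.0506] [-0.7  0.2 -2.5] [ 0.01  0.21 -0.03] 31.149680614471436 0.2734638247477672
scene wrench_jaw [([0.5849, -0.1809, 0.1448], 0.56)]
scene wrench_grip [([0.4871, -0.1806, 0.0661], 0.82)]
scene plane c [ 0.5458 -0.1849  0.123 ] n [-0.609 -0.001  0.793] tilt 37.5 236 421 0.91
top wrench_jaw [([0.5837, -0.1824, 0.1453], 0.66)]
top wrench_grip [([0.4852, -0.1823, 0.0713], 0.59)]
top plane c [ 0.5499 -0.1796  0.1273] n [-0.62  -0.01   0.784] tilt 38.3 266 398 0.63
```

Emit:
send_rows(deltas="0 0 0 0; 0 0 0 0", force=20, claw=0.275)

```text
t: 17.1
eef_pos: [0.4563, -0.1805, 0.0506]
tool_rot: [-0.0, -0.001, 1.0, 0.0]
contact_force: [-0.5, 0.7, -2.0]
gripper_width: 0.28
grasp_force: 17.0
```

Run:
```python
from h import *
o=bot.get_obs(); e=np.array(o['eef_pos']); print(o['t'],np.round(e,4),np.round(o['contact_force'],1),np.round(o['torque'],2),o['grasp_force'],o['gripper_width'])
for c in ['scene','top']: p=wr(c,c+'11')
```

```text
17.1 [ 0.4563 -0.1805  0.0506] [-0.5  0.7 -2. ] [-0.03  0.14 -0.02] 16.996306478977203 0.2796232305980176
scene wrench_jaw [([0.5826, -0.1824, 0.1419], 0.71)]
scene wrench_grip [([0.4894, -0.1824, 0.0673], 0.69), ([0.6554, -0.1932, 0.1716], 0.63)]
scene plane c [ 0.5437 -0.1868  0.1203] n [-0.598  0.028  0.801] tilt 36.8 221 370 0.92
top wrench_jaw [([0.5854, -0.183, 0.142], 0.78), ([0.4676, -0.4221, 0.0013], 0.63)]
top wrench_grip [([0.4868, -0.1794, 0.0668], 0.84)]
top plane c [ 0.5498 -0.1787  0.1269] n [-0.606  0.023  0.795] tilt 37.3 239 359 0.76
```

Emit:
send_rows(deltas="0 0 0 0; 0 0 0 0; 0 0 0 0", claw=0.278)

```text
t: 17.8
eef_pos: [0.4563, -0.1805, 0.0506]
tool_rot: [-0.0, -0.001, 1.0, 0.0]
contact_force: [0.3, 0.4, -1.5]
gripper_width: 0.274
grasp_force: 8.5
```

Run:
```python
from h import *
o=bot.get_obs(); e=np.array(o['eef_pos']); print(o['t'],np.round(e,4),np.round(o['contact_force'],1),np.round(o['torque'],2),o['grasp_force'],o['gripper_width'])
for c in ['scene','top']: p=wr(c,c+'12')
```

```text
17.8 [ 0.4563 -0.1805  0.0506] [ 0.3  0.4 -1.5] [0.   0.15 0.06] 8.487626910209656 0.27411055758550795
scene wrench_jaw [([0.5875, -0.1808, 0.1353], 0.84)]
scene wrench_grip [([0.4928, -0.1846, 0.0638], 0.66)]
scene plane c [ 0.5442 -0.1845  0.1135] n [-0.561 -0.012  0.828] tilt 34.2 254 347 0.57
top wrench_jaw [([0.5917, -0.1799, 0.1355], 0.69), ([0.5883, -0.1848, 0.1438], 0.58)]
top wrench_grip [([0.4885, -0.1796, 0.0648], 0.75)]
top plane c [ 0.5524 -0.1797  0.1213] n [-0.564 -0.038  0.825] tilt 34.5 206 326 0.77
```

Emit:
send_rows(deltas="0.001 0 -0.003 0; 0.002 0 -0.006 0; 0.002 0 -0.006 0; 0.002 0 -0.006 0")

```text
t: 18.6
eef_pos: [0.4542, -0.1805, 0.0567]
tool_rot: [0.0, -0.001, 1.0, 0.0]
contact_force: [-0.5, 0.2, -0.5]
gripper_width: 0.279
grasp_force: 8.4
```

Run:
```python
from h import *
o=bot.get_obs(); e=np.array(o['eef_pos']); print(o['t'],np.round(e,4),np.round(o['contact_force'],1),np.round(o['torque'],2),o['grasp_force'],o['gripper_width'])
for c in ['scene','top']: p=wr(c,c+'13')
Ji=lambda J:R30.T@(np.array([[np.cos(S[2]),np.sin(S[2]),0],[-np.sin(S[2]),np.cos(S[2]),0],[0,0,1]])@(np.array(J)-[S[0],S[1],.11]))*1000
print(Ji([.5896,-.1803,.1354]))
```

```text
18.6 [ 0.4542 -0.1805  0.0567] [-0.5  0.2 -0.5] [-0.    0.28 -0.02] 8.372852504253387 0.27901078691952846
scene wrench_jaw [([0.5901, -0.1826, 0.1357], 0.79), ([0.6084, -0.1851, 0.0027], 0.45)]
scene wrench_grip [([0.4879, -0.1824, 0.0726], 0.85)]
scene plane c [ 0.5453 -0.1833  0.116 ] n [-0.531 -0.004  0.847] tilt 32.1 270 346 0.94
top wrench_jaw [([0.5912, -0.1815, 0.1362], 0.62)]
top wrench_grip [([0.485, -0.1805, 0.072], 0.8)]
top plane c [ 0.5494 -0.1799  0.1198] n [-0.534 -0.004  0.845] tilt 32.3 260 415 0.73
[-2.17252026 -1.53542219 30.58369883]
```

```bash
cat > strk.py <<'E'
from h import *
import sys
def run(ws,lift=0,bias=4,L=157,up=4,e=None,yaw=None):
    o=bot.get_obs(); e=np.array(o['eef_pos']) if e is None else e
    q=o['tool_rot']; y=np.degrees(2*np.arctan2(q[2],q[1]))-180; y=(y+180)%360-180
    print(np.round(e,4),'yaw now',round(y,2))
    for i in range(0,len(ws),5):
        print('call'); g=[tcp(w,lift,bias,L,None,up) for w in ws[i:i+5]]
        deltas(e,y,g); e,y=g[-1]
if __name__=='__main__': run([float(a) for a in sys.argv[2:]],lift=float(sys.argv[1]))
E
python3 strk.py -1 8 2 -4 -10 -16 -22 -28 -33 -37
```

```text
[ 0.4542 -0.1805  0.0565] yaw now 0.11
call
[ 0.4546 -0.1798  0.0559] yaw 0.1 -> [-0.0003  0.0007  0.0006] -0.0
[ 0.456  -0.163   0.0552] yaw -6.8 -> [-0.0018  0.0175  0.0013] 6.9
[ 0.4589 -0.1464  0.0553] yaw -13.7 -> [-0.0047  0.0341  0.0012] 13.8
[ 0.4633 -0.1302  0.0564] yaw -20.6 -> [-0.0092  0.0503  0.0001] 20.7
[ 0.4691 -0.1145  0.0583] yaw -27.4 -> [-0.015   0.066  -0.0018] 27.5
call
[ 0.4763 -0.0995  0.061 ] yaw -34.1 -> [ 0.0005  0.0166 -0.0027] 6.7
[ 0.4849 -0.0854  0.0646] yaw -40.6 -> [-0.0006  0.0331 -0.0063] 13.2
[ 0.4929 -0.0744  0.0681] yaw -46.0 -> [-0.0026  0.0465 -0.0099] 18.5
[ 0.4998 -0.0662  0.0714] yaw -50.1 -> [-0.005   0.057  -0.0131] 22.7
```

Emit:
send_rows(deltas="-0.001 0.009 0.001 3.5; -0.0018 0.0175 0.0013 6.9; -0.0047 0.0341 0.0012 13.8; -0.0092 0.0503 0 20.7; -0.015 0.066 -0.0018 27.5")

```text
t: 19.5
eef_pos: [0.4686, -0.1149, 0.0584]
tool_rot: [-0.0, 0.24, 0.971, -0.0]
contact_force: [-2.2, -3.6, 0.8]
gripper_width: 0.278
grasp_force: 30.0
```

Run:
```python
from h import *
o=bot.get_obs(); e=np.array(o['eef_pos']); print(o['t'],np.round(e,4),np.round(o['contact_force'],1),np.round(o['torque'],2),o['grasp_force'],o['gripper_width'])
for c in ['scene','top']:
    p=wr(c,c+'14')
    print([(n,np.round(r['xyz'],4).tolist(),round(r['confidence'],2)) for n in ('pad_face','block_face','hex_top') for r in bot.landmark_of(p,n)[:1]])
```

```text
19.5 [ 0.4686 -0.1149  0.0584] [-2.2 -3.6  0.8] [-0.04  0.23  0.31] 29.98060666839592 0.27824226055595624
scene wrench_jaw [([0.5907, -0.1806, 0.1322], 0.57)]
scene wrench_grip [([0.4953, -0.1315, 0.0705], 0.86), ([0.5392, -0.1046, 0.1469], 0.73)]
scene plane c [ 0.5485 -0.1581  0.116 ] n [-0.492  0.143  0.859] tilt 30.8 243 262 0.69
[('pad_face', [0.4699, -0.4211, 0.0015], 0.71), ('block_face', [0.6556, -0.1904, 0.1722], 0.57), ('hex_top', [0.5872, -0.1829, 0.1392], 0.62)]
top wrench_jaw [([0.5899, -0.1819, 0.1348], 0.91), ([0.5902, -0.1826, 0.1464], 0.53)]
top wrench_grip []
top plane c [ 0.5741 -0.17    0.1339] n [-0.476  0.164  0.864] tilt 30.2 181 302 0.67
[('pad_face', [0.6484, -0.1891, 0.1703], 0.75), ('block_face', [0.657, -0.1893, 0.1761], 0.88), ('hex_top', [0.5913, -0.1823, 0.1421], 0.6)]
```

Emit:
send_rows(deltas="0.0005 0.0166 -0.0027 6.7; -0.0006 0.0331 -0.0063 13.2; -0.0026 0.0465 -0.0099 18.5; -0.005 0.057 -0.0131 22.7; -0.005 0.057 -0.0131 22.7")

```text
t: 20.7
eef_pos: [0.5002, -0.0655, 0.0715]
tool_rot: [0.0, 0.423, 0.906, -0.0]
contact_force: [-3.3, 2.8, -1.1]
gripper_width: 0.278
grasp_force: 53.2
```

Run:
```python
from h import *
o=bot.get_obs(); e=np.array(o['eef_pos']); print(o['t'],np.round(e,4),np.round(o['contact_force'],1),np.round(o['torque'],2),o['grasp_force'],o['gripper_width'])
for c in ['scene','top']:
    p=wr(c,c+'15')
    print([(n,np.round(r['xyz'],4).tolist(),round(r['confidence'],2)) for n in ('pad_face','block_face','hex_top') for r in bot.landmark_of(p,n)[:1]])
```

```text
20.7 [ 0.5002 -0.0655  0.0715] [-3.3  2.8 -1.1] [ 1.26  0.16 -0.04] 53.184825131320395 0.277878743204714
scene wrench_jaw [([0.5224, -0.0928, 0.082], 0.73)]
scene wrench_grip [([0.522, -0.0945, 0.0839], 0.6)]
scene plane c [ 0.5698 -0.1487  0.128 ] n [-0.447  0.178  0.877] tilt 28.8 222 323 0.93
[('pad_face', [0.6518, -0.1855, 0.1642], 0.56), ('block_face', [0.6569, -0.1881, 0.1743], 0.7), ('hex_top', [0.4323, 0.4006, 0.0006], 0.71)]
top wrench_jaw [([0.5886, -0.1829, 0.1373], 0.54)]
top wrench_grip []
top plane c [ 0.5797 -0.1632  0.1376] n [-0.47   0.18   0.864] tilt 30.2 162 263 0.59
[('pad_face', [0.6509, -0.1878, 0.1716], 0.72), ('block_face', [0.6526, -0.1871, 0.1758], 0.77), ('hex_top', [0.5891, -0.1863, 0.1427], 0.54)]
```

```bash
cat >> strk.py <<'E'
def run2(wl,bias=4,L=157,up=4,n=5,pitch=None,start=None):
    o=bot.get_obs(); e=np.array(o['eef_pos'])
    q=o['tool_rot']; y=(np.degrees(2*np.arctan2(q[2],q[1])))%360-180
    if start is not None: e,y=start
    print(np.round(e,4),'yaw',round(y,2))
    for i in range(0,len(wl),n):
        print('call'); g=[tcp(w,l,bias,L,pitch,up) for w,l in wl[i:i+n]]
        deltas(e,y,g); e,y=g[-1]
E
python3 - <<'E'
from strk import *
run2([(-33,0),(-33,15),(-33,30),(-33,48),(-33,55),(-27,55),(-21,55),(-15,55),(-9,55),(-3,55),(3,55),(9,55),(15,55),(21,55),(27,55)])
E
```

```text
[ 0.4997 -0.0661  0.0714] yaw -50.08
call
[ 0.4924 -0.0744  0.069 ] yaw -46.0 -> [-0.0017 -0.0109  0.0024] -4.1
[ 0.485  -0.0732  0.082 ] yaw -46.0 -> [ 0.004  -0.0159 -0.0106] -4.1
[ 0.4776 -0.072   0.095 ] yaw -46.0 -> [ 0.0097 -0.0208 -0.0236] -4.1
[ 0.4687 -0.0706  0.1106] yaw -46.0 -> [ 0.0165 -0.0267 -0.0391] -4.1
[ 0.4652 -0.07    0.1166] yaw -46.0 -> [ 0.0191 -0.029  -0.0452] -4.1
call
[ 0.4557 -0.0833  0.1124] yaw -39.6 -> [-0.0029 -0.0161  0.0042] -6.4
[ 0.4474 -0.0975  0.109 ] yaw -33.0 -> [-0.0074 -0.0319  0.0076] -13.0
[ 0.4404 -0.1126  0.1064] yaw -26.3 -> [-0.0134 -0.0475  0.0102] -19.7
[ 0.4348 -0.1284  0.1046] yaw -19.5 -> [-0.0209 -0.0625  0.012 ] -26.5
[ 0.4307 -0.1448  0.1038] yaw -12.6 -> [-0.0297 -0.0768  0.0129] -33.4
call
[ 0.428  -0.1614  0.1038] yaw -5.6 -> [-0.001  -0.0168  0.    ] -6.9
[ 0.4268 -0.1782  0.1046] yaw 1.3 -> [-0.0036 -0.0335 -0.0009] -13.8
[ 0.4272 -0.1949  0.1064] yaw 8.1 -> [-0.0076 -0.0497 -0.0026] -20.7
[ 0.4292 -0.2115  0.109 ] yaw 14.8 -> [-0.013  -0.0655 -0.0052] -27.4
[ 0.4326 -0.2276  0.1124] yaw 21.4 -> [-0.0199 -0.0805 -0.0087] -33.9
```

Emit:
send_rows(deltas="-0.0017 -0.0109 0.0024 -4.1; -0.0017 -0.0109 0.0024 -4.1", claw=0, force=60)

```text
t: 21.6
eef_pos: [0.4914, -0.0765, 0.0689]
tool_rot: [-0.0, 0.391, 0.92, -0.001]
contact_force: [-1.1, 1.3, -3.0]
gripper_width: 0.276
grasp_force: 57.6
```

Emit:
send_rows(deltas="0.0057 -0.005 -0.013 0; 0.0114 -0.0099 -0.026 0; 0.0182 -0.0158 -0.0415 0; 0.0208 -0.0181 -0.0476 0; 0.0208 -0.0181 -0.0476 0")

```text
t: 22.1
eef_pos: [0.4659, -0.0725, 0.1175]
tool_rot: [0.001, 0.391, 0.92, 0.0]
contact_force: [-0.1, 1.0, -2.7]
gripper_width: 0.263
grasp_force: 57.8
```

Run:
```python
from h import *
o=bot.get_obs(); e=np.array(o['eef_pos']); print(o['t'],np.round(e,4),np.round(o['contact_force'],1),np.round(o['torque'],2),o['grasp_force'],o['gripper_width'])
for c in ['scene','top']:
    p=wr(c,c+'16')
    print([(n,np.round(r['xyz'],4).tolist(),round(r['confidence'],2)) for n in ('pad_face','block_face','hex_top') for r in bot.landmark_of(p,n)[:1]])
```

```text
22.1 [ 0.4659 -0.0725  0.1175] [-0.1  1.  -2.7] [0.16 0.14 0.02] 57.84163481555879 0.26276304889200386
scene wrench_jaw [([0.5719, -0.1797, 0.1622], 0.62)]
scene wrench_grip [([0.6553, -0.19, 0.1728], 0.68), ([0.4926, -0.0967, 0.1239], 0.66)]
scene plane c [ 0.5375 -0.1379  0.1542] n [-0.274  0.188  0.943] tilt 19.4 324 536 0.74
[('pad_face', [0.6535, -0.1865, 0.166], 0.67), ('block_face', [0.6547, -0.189, 0.1724], 0.89), ('hex_top', [0.5896, -0.1815, 0.1407], 0.65)]
top wrench_jaw [([0.5738, -0.1762, 0.1617], 0.95), ([0.5746, -0.1784, 0.155], 0.45)]
top wrench_grip []
top plane c [ 0.5547 -0.1595  0.1631] n [-0.316  0.159  0.935] tilt 20.7 221 333 0.94
[('pad_face', [0.6489, -0.1858, 0.1694], 0.91), ('block_face', [0.6536, -0.1896, 0.1776], 0.68), ('hex_top', [0.5892, -0.1827, 0.1461], 0.78)]
```

Run:
```python
from strk import *
run2([(-33,67),(-27,67),(-21,67),(-15,67),(-9,67),(-3,67),(3,67),(9,67),(15,67),(21,67),(27,67)])
```

```text
[ 0.4651 -0.0721  0.1166] yaw -45.99
call
[ 0.4593 -0.0691  0.127 ] yaw -46.0 -> [ 0.0062 -0.0021 -0.0104] -0.0
[ 0.4498 -0.0823  0.1228] yaw -39.6 -> [ 0.0033 -0.0181 -0.0062] -6.4
[ 0.4415 -0.0966  0.1194] yaw -33.0 -> [-0.0012 -0.034  -0.0027] -13.0
[ 0.4345 -0.1117  0.1168] yaw -26.3 -> [-0.0072 -0.0495 -0.0001] -19.7
[ 0.4289 -0.1275  0.115 ] yaw -19.5 -> [-0.0147 -0.0645  0.0016] -26.5
call
[ 0.4247 -0.1438  0.1142] yaw -12.6 -> [-0.0015 -0.0168  0.0009] -6.9
[ 0.4221 -0.1604  0.1142] yaw -5.6 -> [-0.0045 -0.0333  0.0009] -13.8
[ 0.4209 -0.1772  0.115 ] yaw 1.3 -> [-0.0091 -0.0496  0.    ] -20.7
[ 0.4213 -0.194   0.1168] yaw 8.1 -> [-0.015  -0.0652 -0.0018] -27.6
[ 0.4232 -0.2105  0.1194] yaw 14.8 -> [-0.0223 -0.0802 -0.0044] -34.3
call
[ 0.4267 -0.2267  0.1228] yaw 21.4 -> [ 0.0008 -0.0165 -0.0034] -6.6
```

Emit:
send_rows(deltas="0.0062 -0.0021 -0.0104 0; 0.0033 -0.0181 -0.008 -6.4; -0.0012 -0.034 -0.005 -13; -0.0072 -0.0495 -0.0001 -19.7; -0.0147 -0.0645 0.0016 -26.5")

```text
t: 23.3
eef_pos: [0.4281, -0.1276, 0.1155]
tool_rot: [-0.0, 0.167, 0.986, 0.0]
contact_force: [-0.3, 0.1, -1.7]
gripper_width: 0.271
grasp_force: 58.2
```

Emit:
send_rows(deltas="-0.0015 -0.0168 0.0009 -6.9; -0.0045 -0.0333 0.0009 -13.8; -0.0091 -0.0496 0 -20.7; -0.015 -0.0652 -0.0018 -27.6; -0.0223 -0.0802 -0.0044 -34.3")

```text
t: 23.8
eef_pos: [0.4226, -0.2112, 0.1202]
tool_rot: [-0.0, -0.131, 0.991, -0.0]
contact_force: [1.3, 0.6, -2.5]
gripper_width: 0.267
grasp_force: 58.2
```

Emit:
send_rows(deltas="0.0008 -0.0165 -0.0034 -6.6; 0.0008 -0.0165 -0.0034 -6.6; 0.0008 -0.0165 -0.0034 -6.6")

```text
t: 24.1
eef_pos: [0.4264, -0.2265, 0.1233]
tool_rot: [0.0, -0.184, 0.983, -0.0]
contact_force: [-0.9, 0.1, -2.9]
gripper_width: 0.262
grasp_force: 58.2
```

Run:
```python
from h import *
o=bot.get_obs(); e=np.array(o['eef_pos']); print(o['t'],np.round(e,4),np.round(o['tool_rot'],3),np.round(o['contact_force'],1),np.round(o['torque'],2),o['grasp_force'],o['gripper_width'])
for c in ['scene','top']:
    p=wr(c,c+'17')
    print([(n,np.round(r['xyz'],4).tolist(),round(r['confidence'],2)) for n in ('pad_face','block_face','hex_top') for r in bot.landmark_of(p,n)[:1]])
a=cv2.imread('pics/top17.png')[172:262,380:480]; b=cv2.imread('pics/scene17.png')[260:350,190:290]
cv2.imwrite('pics/c17.png',cv2.resize(cv2.convertScaleAbs(np.hstack([a,b]),alpha=1.5),None,fx=4,fy=4,interpolation=cv2.INTER_CUBIC))
w=np.radians(27); print('exp jaw lift 67,bias4',stand(S,(-4*np.cos(w),-4*np.sin(w),93)))
```

```text
24.1 [ 0.4264 -0.2265  0.1233] [ 0.    -0.184  0.983 -0.   ] [-0.9  0.1 -2.9] [-0.05  0.22  0.  ] 58.21472500450909 0.26203454337472215
scene wrench_jaw [([0.5613, -0.1705, 0.1675], 0.64)]
scene wrench_grip [([0.4588, -0.2143, 0.1317], 0.75)]
scene plane c [ 0.5216 -0.1917  0.1604] n [-0.266 -0.214  0.94 ] tilt 20.0 405 785 0.79
[('pad_face', [0.6505, -0.1873, 0.163], 0.75), ('block_face', [0.6564, -0.1916, 0.1724], 0.85), ('hex_top', [0.5877, -0.1846, 0.1399], 0.44)]
top wrench_jaw [([0.5666, -0.1679, 0.1688], 0.91), ([0.6042, -0.1791, -0.0004], 0.55)]
top wrench_grip [([0.4541, -0.2166, 0.1278], 0.95)]
top plane c [ 0.5164 -0.1874  0.1608] n [-0.276 -0.188  0.943] tilt 19.5 365 563 0.86
[('pad_face', [0.604, -0.1797, -0.0], 0.68), ('block_face', [0.6552, -0.1902, 0.1774], 0.94), ('hex_top', [0.5838, -0.1815, 0.1439], 0.82)]
exp jaw lift 67,bias4 [ 0.55755036 -0.1754506   0.18875835]
```

View pics/c17.png

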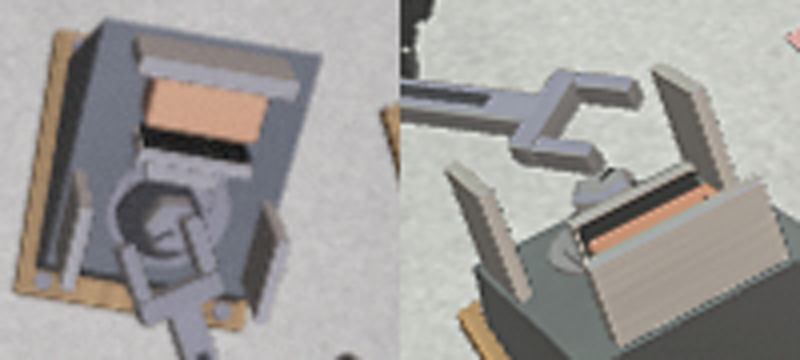

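The hex and wrench are both clear (top crop: hex about 165,225, jaw about 170,260). The jaw is a little low on its right side, so I'll aim it 3 mm to the right and press it on gently.

```bash
cat > seat.py <<'E'
from h import *
def seat(w,lifts,off,right=3,bias=4,fin=True):
    """off: jaw-TCP as (horizontal along tool, up) ; prints deltas from the present pose"""
    o=bot.get_obs(); e=np.array(o['eef_pos']); q=o['tool_rot']; y=(np.degrees(2*np.arctan2(q[2],q[1])))%360-180
    a=np.radians(w); m=np.array([np.cos(a),np.sin(a),0]); r=np.array([np.sin(a),-np.cos(a),0])
    yaw=tcp(w,0)[1]; h=np.array([np.cos(np.radians(yaw)),np.sin(np.radians(yaw)),0])
    g=[(stand(S,right*r-bias*m+np.array([0,0,26+l]))-off[0]*h-[0,0,off[1]],yaw) for l in lifts]
    print(np.round(e,4),round(y,2)); deltas(e,y,g)
    if fin: print('final'); deltas(e,y,[tcp(w,0,bias,157,None,4)])
E
python3 - <<'E'
from seat import *
seat(27,[50,30,20,10,4],(.149,.0447))
E
```

```text
[ 0.4266 -0.2267  0.1229] 21.4
[ 0.4279 -0.2339  0.13  ] yaw 21.4 -> [ 0.0014 -0.0072 -0.0071] 0.0
[ 0.4378 -0.2355  0.1127] yaw 21.4 -> [-0.0072 -0.0123  0.0102] 0.0
[ 0.4427 -0.2363  0.104 ] yaw 21.4 -> [-0.0115 -0.0148  0.0188] 0.0
[ 0.4477 -0.2371  0.0954] yaw 21.4 -> [-0.0158 -0.0173  0.0275] 0.0
[ 0.4506 -0.2376  0.0902] yaw 21.4 -> [-0.0184 -0.0189  0.0327] 0.0
final
[ 0.4597 -0.232   0.0648] yaw 21.4 -> [-0.0289 -0.017   0.0581] 0.0
```

Emit:
send_rows(deltas="-0.002 -0.005 0 0; -0.005 -0.009 0.005 0; -0.0072 -0.0123 0.0102 0; -0.0072 -0.0123 0.0102 0; -0.0072 -0.0123 0.0102 0", claw=0.27, force=20)

```text
t: 25.3
eef_pos: [0.4376, -0.2355, 0.1123]
tool_rot: [-0.0, -0.186, 0.983, 0.0]
contact_force: [-1.2, -0.1, -2.8]
gripper_width: 0.274
grasp_force: 30.5
```

Run:
```python
from seat import *
o=bot.get_obs(); print(o['t'],o['grasp_force'],np.round(o['contact_force'],1))
for c in ['scene','top']: p=wr(c,c+'18')
a=cv2.imread('pics/top18.png')[182:262,390:470]; b=cv2.imread('pics/scene18.png')[270:350,200:280]
cv2.imwrite('pics/c18.png',cv2.resize(cv2.convertScaleAbs(np.hstack([a,b]),alpha=1.6),None,fx=5,fy=5,interpolation=cv2.INTER_CUBIC))
seat(27,[30,20,10,4],(.149,.0447))
w=np.radians(27); print('exp jaw',stand(S,(-4*np.cos(w)+3*np.sin(w),-4*np.sin(w)-3*np.cos(w),56)))
```

```text
25.3 30.455405975226313 [-1.2 -0.1 -2.8]
scene wrench_jaw [([0.5801, -0.1831, 0.1524], 0.61)]
scene wrench_grip [([0.4693, -0.227, 0.1171], 0.88)]
scene plane c [ 0.5314 -0.2052  0.1459] n [-0.254 -0.161  0.954] tilt 17.5 425 768 0.67
top wrench_jaw [([0.5793, -0.1837, 0.1541], 0.77)]
top wrench_grip [([0.4647, -0.2223, 0.1173], 0.88)]
top plane c [ 0.5314 -0.197   0.1497] n [-0.273 -0.144  0.951] tilt 18.0 306 524 0.57
[ 0.4379 -0.2355  0.1128] 21.42
[ 0.4378 -0.2355  0.1127] yaw 21.4 -> [0.     0.     0.0001] 0.0
[ 0.4427 -0.2363  0.104 ] yaw 21.4 -> [-0.0043 -0.0025  0.0088] 0.0
[ 0.4477 -0.2371  0.0954] yaw 21.4 -> [-0.0086 -0.0051  0.0174] 0.0
[ 0.4506 -0.2376  0.0902] yaw 21.4 -> [-0.0112 -0.0066  0.0226] 0.0
final
[ 0.4597 -0.232   0.0648] yaw 21.4 -> [-0.0217 -0.0047  0.048 ] 0.0
exp jaw [ 0.57655941 -0.18120244  0.1573964 ]
```

View pics/c18.png

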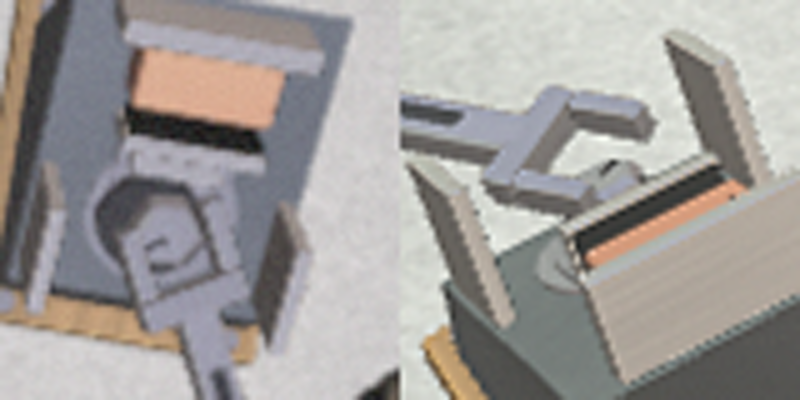

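Emit:
send_rows(deltas="-0.0022 -0.0013 0.0044 0; -0.0043 -0.0025 0.0088 0; -0.0065 -0.0035 0.013 0; -0.0086 -0.0045 0.0174 0; -0.0086 -0.0045 0.0174 0")

```text
t: 26.2
eef_pos: [0.4475, -0.2365, 0.0946]
tool_rot: [-0.0, -0.186, 0.983, 0.0]
contact_force: [-1.0, 0.5, -0.8]
gripper_width: 0.271
grasp_force: 29.6
```

Run:
```python
from seat import *
o=bot.get_obs(); print(o['t'],o['grasp_force'],np.round(o['contact_force'],1),np.round(o['torque'],2))
for c in ['scene','top']: p=wr(c,c+'19')
seat(27,[10,4],(.149,.0447))
for l in (20,10,5,0): print(l,stand(S,(-4*np.cos(.47),-4*np.sin(.47),26+l)))
```

```text
26.2 29.577715694904327 [-1.   0.5 -0.8] [-0.03  0.03  0.09]
scene wrench_jaw [([0.5858, -0.1859, 0.1438], 0.84)]
scene wrench_grip [([0.4782, -0.2269, 0.1029], 0.97), ([0.4668, -0.4221, -0.0011], 0.17)]
scene plane c [ 0.5423 -0.2048  0.1336] n [-0.314 -0.146  0.938] tilt 20.3 355 632 0.88
top wrench_jaw [([0.5902, -0.1836, 0.1423], 0.62)]
top wrench_grip [([0.476, -0.226, 0.102], 0.77), ([0.4704, -0.4226, -0.001], 0.16)]
top plane c [ 0.538  -0.2009  0.1346] n [-0.304 -0.186  0.934] tilt 20.9 313 624 0.75
[ 0.4474 -0.2366  0.0954] 21.41
[ 0.4477 -0.2371  0.0954] yaw 21.4 -> [-0.0001 -0.0006  0.    ] 0.0
[ 0.4506 -0.2376  0.0902] yaw 21.4 -> [-0.0027 -0.0021  0.0052] 0.0
final
[ 0.4597 -0.232   0.0648] yaw 21.4 -> [-0.0132 -0.0002  0.0306] 0.0
20 [ 0.58075336 -0.17916264  0.14805403]
10 [ 0.58569043 -0.17995343  0.13939378]
5 [ 0.58815896 -0.18034883  0.13506365]
0 [ 0.5906275  -0.18074422  0.13073352]
```

Emit:
send_rows(deltas="-0.003 -0.001 0.007 0; -0.006 -0.001 0.014 0; -0.009 -0.001 0.021 0; -0.012 -0.0005 0.028 0; -0.012 -0.0005 0.028 0")

```text
t: 27.1
eef_pos: [0.4585, -0.2323, 0.066]
tool_rot: [-0.001, -0.186, 0.983, 0.0]
contact_force: [-4.2, -1.6, -2.6]
gripper_width: 0.269
grasp_force: 29.0
```

Run:
```python
from seat import *
o=bot.get_obs(); print(o['t'],np.round(o['eef_pos'],4),o['grasp_force'],np.round(o['contact_force'],1),np.round(o['torque'],2))
for c in ['scene','top']: p=wr(c,c+'20')
a=cv2.imread('pics/top20.png')[182:262,390:470]; b=cv2.imread('pics/scene20.png')[270:350,200:280]
cv2.imwrite('pics/c20.png',cv2.resize(cv2.convertScaleAbs(np.hstack([a,b]),alpha=1.6),None,fx=5,fy=5,interpolation=cv2.INTER_CUBIC))
```

```text
27.1 [ 0.4585 -0.2323  0.066 ] 29.00550127029419 [-4.2 -1.6 -2.6] [-0.35  0.74  0.14]
scene wrench_jaw [([0.586, -0.1858, 0.1405], 0.97)]
scene wrench_grip [([0.4862, -0.2227, 0.0754], 0.75)]
scene plane c [ 0.5535 -0.1989  0.1287] n [-0.495 -0.15   0.856] tilt 31.1 275 527 0.85
top wrench_jaw [([0.5848, -0.1834, 0.1413], 0.78)]
top wrench_grip [([0.4855, -0.2208, 0.0796], 0.7)]
top plane c [ 0.5458 -0.1975  0.1255] n [-0.483 -0.171  0.859] tilt 30.8 275 428 0.7
```

View pics/c20.png

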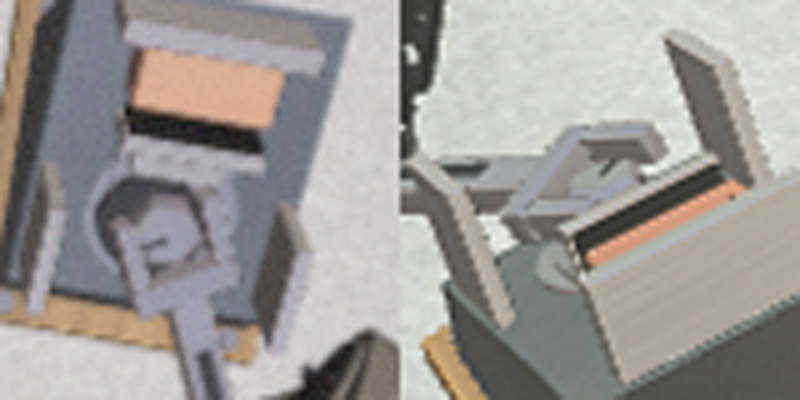

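The wrench is about half-way down on the hex (top crop: mouth around 165,245). The remaining roll mismatch goes away as the handle swings towards straight downhill, so I'll swing there and let it settle.

Run:
```python
from strk import *
run2([(24,0),(20,0),(16,0),(12,0),(8,0)])
```

```text
[ 0.4581 -0.2327  0.0672] yaw 21.4
call
[ 0.4578 -0.224   0.063 ] yaw 18.1 -> [-0.0029  0.0082  0.0042] 3.3
[ 0.4559 -0.2131  0.0609] yaw 13.7 -> [-0.0051  0.0191  0.0064] 7.7
[ 0.4546 -0.2021  0.0591] yaw 9.2 -> [-0.0079  0.0298  0.0081] 12.2
[ 0.454  -0.1909  0.0578] yaw 4.7 -> [-0.0114  0.0404  0.0094] 16.7
[ 0.4541 -0.1797  0.0568] yaw 0.1 -> [-0.0156  0.0508  0.0104] 21.3
```

Emit:
send_rows(deltas="-0.0029 0.0082 0.0025 3.3; -0.0051 0.0191 0.005 7.7; -0.0079 0.0298 0.007 12.2; -0.0114 0.0404 0.0085 16.7; -0.0114 0.0404 0.0085 16.7")

```text
t: 28.0
eef_pos: [0.4554, -0.1902, 0.0591]
tool_rot: [0.001, -0.041, 0.999, -0.0]
contact_force: [-3.1, -2.7, -1.5]
gripper_width: 0.276
grasp_force: 29.2
```

Run:
```python
from seat import *
o=bot.get_obs(); print(o['t'],np.round(o['eef_pos'],4),o['grasp_force'],np.round(o['contact_force'],1),np.round(o['torque'],2))
for c in ['scene','top']: p=wr(c,c+'21')
```

```text
28.0 [ 0.4554 -0.1902  0.0591] 29.170179963111877 [-3.1 -2.7 -1.5] [-0.34  0.45 -0.26]
scene wrench_jaw [([0.5895, -0.181, 0.1385], 0.8)]
scene wrench_grip [([0.4904, -0.1925, 0.0712], 0.55)]
scene plane c [ 0.5449 -0.1875  0.1209] n [-0.55  -0.058  0.833] tilt 33.6 294 476 0.58
top wrench_jaw [([0.5899, -0.1833, 0.1419], 0.76)]
top wrench_grip [([0.4861, -0.1912, 0.0731], 0.93)]
top plane c [ 0.5486 -0.1823  0.1252] n [-0.56  -0.048  0.827] tilt 34.2 267 415 0.83
```

Emit:
send_rows(deltas="0 0 0 0; 0 0 0 0; 0 0.002 0 0; 0 0.002 0 0", claw=0.278)

```text
t: 28.8
eef_pos: [0.4552, -0.1896, 0.0591]
tool_rot: [0.001, -0.041, 0.999, -0.001]
contact_force: [1.1, -2.7, -0.2]
gripper_width: 0.278
grasp_force: 8.5
```

Run:
```python
from strk import *
o=bot.get_obs(); print(o['t'],np.round(o['eef_pos'],4),o['grasp_force'],np.round(o['contact_force'],1),np.round(o['torque'],2))
for c in ['scene','top']:
    p=wr(c,c+'22')
    print([(n,np.round(r['xyz'],4).tolist(),round(r['confidence'],2)) for n in ('pad_face','block_face','hex_top') for r in bot.landmark_of(p,n)[:1]])
run2([(8,0),(2,0),(-4,0),(-10,0),(-16,0)])
```

```text
28.8 [ 0.4552 -0.1896  0.0591] 8.454360142350197 [ 1.1 -2.7 -0.2] [-0.56 -0.29 -0.14]
scene wrench_jaw [([0.5886, -0.1844, 0.1394], 0.96), ([0.5969, -0.1796, 0.1349], 0.35)]
scene wrench_grip []
scene plane c [ 0.5478 -0.188   0.1225] n [-0.544 -0.016  0.839] tilt 33.0 272 438 0.97
[('pad_face', [0.6531, -0.1855, 0.1643], 0.74), ('block_face', [0.6554, -0.1908, 0.1728], 0.6), ('hex_top', [0.5887, -0.185, 0.1392], 0.67)]
top wrench_jaw [([0.5883, -0.1807, 0.1386], 0.69)]
top wrench_grip [([0.4861, -0.1894, 0.0713], 0.72)]
top plane c [ 0.5518 -0.1824  0.1264] n [-0.557 -0.066  0.828] tilt 34.1 292 477 0.58
[('pad_face', [0.6475, -0.1901, 0.1704], 0.67), ('block_face', [0.6555, -0.1906, 0.1741], 0.64), ('hex_top', [0.5901, -0.1838, 0.1453], 0.67)]
[ 0.4551 -0.1891  0.059 ] yaw 4.7
call
[ 0.4541 -0.1797  0.0568] yaw 0.1 -> [0.0003 0.0095 0.0022] 4.6
[ 0.4555 -0.163   0.0561] yaw -6.8 -> [-0.0025  0.0261  0.0029] 11.5
[ 0.4584 -0.1464  0.0562] yaw -13.7 -> [-0.0067  0.0424  0.0028] 18.4
[ 0.4628 -0.1301  0.0572] yaw -20.6 -> [-0.0125  0.0582  0.0018] 25.3
[ 0.4686 -0.1144  0.0591] yaw -27.4 -> [-0.0196  0.0734 -0.0001] 32.1
```

Emit:
send_rows(deltas="0.001 -0.006 -0.001 -2.5; 0.002 -0.011 -0.002 -4.5; 0.002 -0.011 -0.004 -4.5; 0.002 -0.011 -0.004 -4.5; 0.002 -0.011 -0.004 -4.5")

```text
t: 30.0
eef_pos: [0.4528, -0.1996, 0.0625]
tool_rot: [-0.001, -0.08, 0.997, 0.0]
contact_force: [1.1, -2.1, -1.1]
gripper_width: 0.278
grasp_force: 10.0
```

Run:
```python
from strk import *
o=bot.get_obs(); print(o['t'],np.round(o['eef_pos'],4),o['grasp_force'],np.round(o['contact_force'],1),np.round(o['torque'],2))
for c in ['scene','top']:
    p=wr(c,c+'23')
run2([(12,0),(8,0),(2,0),(-4,0),(-10,0)])
```

```text
30.0 [ 0.4528 -0.1996  0.0625] 9.969801306724548 [ 1.1 -2.1 -1.1] [-0.5  -0.13 -0.12]
scene wrench_jaw [([0.5873, -0.1825, 0.1389], 0.94)]
scene wrench_grip [([0.486, -0.1992, 0.0725], 0.61)]
scene plane c [ 0.541  -0.1916  0.1199] n [-0.524 -0.069  0.849] tilt 31.9 317 493 0.58
top wrench_jaw [([0.5881, -0.1842, 0.1385], 0.73)]
top wrench_grip [([0.4832, -0.195, 0.0751], 0.95)]
top plane c [ 0.5468 -0.1844  0.1252] n [-0.535 -0.043  0.844] tilt 32.5 299 503 0.83
[ 0.4529 -0.1998  0.0625] yaw 9.21
call
[ 0.454  -0.1909  0.0578] yaw 4.7 -> [-0.0026  0.0086  0.0048] 4.5
[ 0.4541 -0.1797  0.0568] yaw 0.1 -> [-0.0044  0.0196  0.0057] 9.1
[ 0.4555 -0.163   0.0561] yaw -6.8 -> [-0.0085  0.036   0.0065] 16.0
[ 0.4584 -0.1464  0.0562] yaw -13.7 -> [-0.014   0.0519  0.0063] 22.9
[ 0.4628 -0.1301  0.0572] yaw -20.6 -> [-0.021   0.0672  0.0053] 29.8
```

Emit:
send_rows(deltas="-0.0026 0.0086 0.003 4.5; -0.0044 0.0196 0.0045 9.1; -0.0085 0.036 0.0055 16; -0.014 0.0519 0.0055 22.9; -0.014 0.0519 0.0055 22.9")

```text
t: 30.9
eef_pos: [0.4594, -0.1446, 0.0571]
tool_rot: [-0.0, 0.118, 0.993, 0.0]
contact_force: [-1.1, -2.0, -0.9]
gripper_width: 0.279
grasp_force: 18.3
```

Run:
```python
from strk import *
o=bot.get_obs(); print(o['t'],np.round(o['eef_pos'],4),o['grasp_force'],np.round(o['contact_force'],1),np.round(o['torque'],2))
for c in ['scene','top']:
    p=wr(c,c+'24')
    print([(n,np.round(r['xyz'],4).tolist(),round(r['confidence'],2)) for n in ('pad_face','block_face','hex_top') for r in bot.landmark_of(p,n)[:1]])
run2([(-8,0),(-14,0),(-20,0),(-26,0),(-32,0),(-36,0),(-38,0)])
```

```text
30.9 [ 0.4594 -0.1446  0.0571] 18.265204397725938 [-1.1 -2.  -0.9] [-0.01 -0.13 -0.24]
scene wrench_jaw [([0.5858, -0.1844, 0.1401], 0.92)]
scene wrench_grip [([0.4914, -0.1584, 0.0685], 0.71)]
[('pad_face', [0.6516, -0.1876, 0.1662], 0.59), ('block_face', [0.6557, -0.1925, 0.1735], 0.71), ('hex_top', [0.592, -0.1821, 0.1406], 0.66)]
top wrench_jaw [([0.5896, -0.1804, 0.1366], 0.96)]
top wrench_grip [([0.487, -0.1538, 0.0715], 0.79)]
top plane c [ 0.5576 -0.1697  0.1284] n [-0.562  0.072  0.824] tilt 34.5 261 428 0.86
[('pad_face', [0.6517, -0.1883, 0.1723], 0.51), ('block_face', [0.6552, -0.1909, 0.1762], 0.82), ('hex_top', [0.5915, -0.1813, 0.147], 0.84)]
[ 0.4589 -0.1465  0.0573] yaw -13.68
call
[ 0.4612 -0.1355  0.0568] yaw -18.3 -> [0.0004 0.0112 0.0005] 4.6
[ 0.4665 -0.1196  0.0584] yaw -25.2 -> [-0.001   0.0279 -0.0011] 11.5
[ 0.4733 -0.1043  0.0609] yaw -31.9 -> [-0.004   0.0443 -0.0036] 18.2
[ 0.4814 -0.0899  0.0642] yaw -38.5 -> [-0.0085  0.0603 -0.0069] 24.8
[ 0.4907 -0.0765  0.0682] yaw -44.9 -> [-0.0143  0.0755 -0.011 ] 31.2
call
[ 0.4975 -0.0682  0.0714] yaw -49.1 -> [ 0.001   0.0107 -0.0031] 4.2
[ 0.5012 -0.0642  0.0731] yaw -51.2 -> [ 0.0013  0.0161 -0.0048] 6.2
```

Emit:
send_rows(deltas="0 0 0 0; 0.001 0 -0.002 0; 0.002 0 -0.004 0; 0.002 0 -0.004 0", claw=0.281)

```text
t: 32.0
eef_pos: [0.4566, -0.146, 0.0614]
tool_rot: [-0.0, 0.119, 0.993, 0.0]
contact_force: [-0.6, 1.1, -2.5]
gripper_width: 0.28
grasp_force: 12.2
```

Run:
```python
from strk import *
o=bot.get_obs(); print(o['t'],np.round(o['eef_pos'],4),o['grasp_force'],np.round(o['contact_force'],1),np.round(o['torque'],2))
for c in ['scene','top']:
    p=wr(c,c+'25')
run2([(-10,0),(-16,0),(-22,0),(-28,0),(-34,0),(-38,0)])
```

```text
32.0 [ 0.4566 -0.146   0.0614] 12.237353530945256 [-0.6  1.1 -2.5] [0.5  0.09 0.05]
scene wrench_jaw [([0.5865, -0.182, 0.1406], 0.84), ([0.6579, -0.1935, 0.174], 0.66)]
scene wrench_grip [([0.4861, -0.1561, 0.074], 0.8)]
scene plane c [ 0.5455 -0.1709  0.1226] n [-0.533  0.068  0.843] tilt 32.5 265 365 0.82
top wrench_jaw [([0.5872, -0.182, 0.1436], 0.87)]
top wrench_grip [([0.4881, -0.1544, 0.0761], 0.72)]
top plane c [ 0.5569 -0.1706  0.1299] n [-0.532  0.072  0.844] tilt 32.5 243 384 0.87
[ 0.4568 -0.1461  0.0612] yaw -13.7
call
[ 0.4628 -0.1301  0.0572] yaw -20.6 -> [-0.0021  0.0169  0.0039] 6.9
[ 0.4686 -0.1144  0.0591] yaw -27.4 -> [-0.004   0.0335  0.002 ] 13.7
[ 0.4759 -0.0994  0.0619] yaw -34.1 -> [-0.0075  0.0498 -0.0007] 20.4
[ 0.4844 -0.0853  0.0654] yaw -40.6 -> [-0.0124  0.0655 -0.0043] 27.0
[ 0.4941 -0.0723  0.0698] yaw -47.0 -> [-0.0188  0.0805 -0.0086] 33.3
call
[ 0.5012 -0.0642  0.0731] yaw -51.2 -> [ 0.0011  0.0107 -0.0033] 4.1
```

Emit:
send_rows(deltas="-0.0025 0 0.0043 0; -0.005 0.0004 0.0087 0; -0.0057 0.0004 0.01 0; -0.0057 0.0004 0.01 0")

```text
t: 32.8
eef_pos: [0.463, -0.1472, 0.0511]
tool_rot: [0.0, 0.119, 0.993, -0.0]
contact_force: [-0.1, 1.7, -0.3]
gripper_width: 0.279
grasp_force: 10.7
```

Run:
```python
from strk import *
o=bot.get_obs(); print(o['t'],np.round(o['eef_pos'],4),o['grasp_force'],np.round(o['contact_force'],1),np.round(o['torque'],2))
for c in ['scene','top']:
    p=wr(c,c+'26')
run2([(-10,0),(-16,0),(-22,0),(-28,0),(-34,0),(-38,0)])
```

```text
32.8 [ 0.463  -0.1472  0.0511] 10.74713500100188 [-0.1  1.7 -0.3] [ 0.54 -0.03  0.  ]
scene wrench_jaw [([0.5896, -0.1814, 0.1388], 0.84)]
scene wrench_grip []
scene plane c [ 0.546  -0.1701  0.1177] n [-0.591  0.082  0.802] tilt 36.7 250 377 0.67
top wrench_jaw [([0.5884, -0.1835, 0.1378], 0.8), ([0.6539, -0.1876, 0.1728], 0.33)]
top wrench_grip [([0.4909, -0.1546, 0.0649], 0.92)]
top plane c [ 0.5574 -0.1705  0.1282] n [-0.601  0.103  0.793] tilt 37.5 226 315 0.97
[ 0.4628 -0.147   0.0514] yaw -13.69
call
[ 0.4628 -0.1301  0.0572] yaw -20.6 -> [ 0.004   0.0164 -0.0058] 6.9
[ 0.4686 -0.1144  0.0591] yaw -27.4 -> [ 0.002   0.0331 -0.0077] 13.7
[ 0.4759 -0.0994  0.0619] yaw -34.1 -> [-0.0015  0.0493 -0.0105] 20.4
[ 0.4844 -0.0853  0.0654] yaw -40.6 -> [-0.0064  0.0651 -0.014 ] 27.0
[ 0.4941 -0.0723  0.0698] yaw -47.0 -> [-0.0127  0.0801 -0.0184] 33.3
call
[ 0.5012 -0.0642  0.0731] yaw -51.2 -> [ 0.0011  0.0107 -0.0033] 4.1
```

```bash
cat > cam.py <<'E'
from h import *
def prof(img,p,out,s,ys):
    P=np.array([[proj(p,stand(S,(a,y,out))) for y in ys] for a in s],np.float32)
    g=cv2.remap(img,P[...,0],P[...,1],cv2.INTER_CUBIC).astype(float); return g.mean(1)
def shift(name,p,cam='top',lo=35,hi=62):
    s=np.arange(lo-15,hi+15,.5); ys=np.arange(-28,29,4.)
    a=prof(cv2.imread(f'pics/{cam}0.png'),p,48,s,ys); b=prof(cv2.imread(f'pics/{name}.png'),p,48,s,ys)
    # edge grey->black (back edge of the pad): steepest fall
    return a.mean(1),b.mean(1),s
if __name__=='__main__':
    import sys
    p=shot('top')
    for n in ['top0','top14','top16','top18','top22','top24','top26']:
        _,b,s=shift(n,p); f=cv2.GaussianBlur(b.reshape(-1,1),(1,5),1).ravel(); d=np.gradient(f,s); i=d[:].argmin()
        k=np.arange(i-2,i+3); c=np.polyfit(s[k],d[k],2); j=i+d[i:].argmax()
        print(n,'fall at',round(-c[1]/2/c[0],2),round(d[i],1),'rise at',s[j],'profile',f[::6].astype(int).tolist())
E
python3 cam.py
```

```text
top0 fall at 58.08 -18.7 rise at 75.5 profile [77, 72, 66, 61, 65, 85, 103, 102, 99, 100, 106, 106, 93, 44, 20, 21, 20, 19, 31]
top14 fall at 59.7 -19.9 rise at 75.5 profile [84, 82, 80, 77, 74, 82, 99, 106, 104, 103, 106, 111, 107, 75, 25, 21, 21, 19, 20]
top16 fall at 61.96 -19.3 rise at 75.5 profile [81, 76, 72, 69, 65, 66, 83, 103, 106, 103, 102, 107, 110, 104, 62, 24, 21, 19, 20]
top18 fall at 62.01 -19.3 rise at 75.5 profile [80, 77, 73, 68, 61, 65, 83, 103, 106, 104, 102, 108, 111, 104, 63, 23, 22, 21, 20]
top22 fall at 62.72 -19.3 rise at 75.5 profile [81, 75, 72, 67, 62, 64, 78, 99, 106, 104, 102, 107, 111, 108, 77, 27, 20, 20, 20]
top24 fall at 64.36 -19.5 rise at 75.5 profile [86, 80, 76, 71, 65, 63, 68, 86, 104, 106, 103, 102, 109, 111, 100, 50, 21, 21, 20]
top26 fall at 64.37 -19.6 rise at 75.5 profile [86, 80, 76, 71, 65, 63, 68, 87, 104, 105, 103, 102, 109, 111, 100, 50, 21, 20, 21]
```

Emit:
send_rows(deltas="0 0 0 0; 0.001 0.001 -0.002 1; 0.002 0.002 -0.004 2; 0.003 0.003 -0.006 2; 0.003 0.003 -0.006 2", claw=0.284)

```text
t: 33.75
eef_pos: [0.4595, -0.1436, 0.0573]
tool_rot: [-0.001, 0.137, 0.991, -0.0]
contact_force: [-2.3, -0.3, -1.9]
gripper_width: 0.282
grasp_force: 9.9
```

Run:
```python
from strk import *
o=bot.get_obs(); print(o['t'],np.round(o['eef_pos'],4),o['grasp_force'],np.round(o['contact_force'],1),np.round(o['torque'],2))
for c in ['scene','top']:
    p=wr(c,c+'27')
run2([(-10,0),(-16,0),(-22,0),(-28,0),(-34,0),(-38,0),(-42,0)])
```

```text
33.75 [ 0.4595 -0.1436  0.0573] 9.917993997805752 [-2.3 -0.3 -1.9] [-0.22  0.66  0.1 ]
scene wrench_jaw [([0.5901, -0.1818, 0.1401], 0.7)]
scene wrench_grip [([0.4916, -0.1529, 0.0715], 0.89)]
scene plane c [ 0.545  -0.1702  0.1198] n [-0.557  0.075  0.827] tilt 34.2 239 332 0.96
top wrench_jaw [([0.5903, -0.1816, 0.1386], 0.58)]
top wrench_grip [([0.4849, -0.1498, 0.0697], 0.87)]
top plane c [ 0.5585 -0.1702  0.1297] n [-0.572  0.067  0.818] tilt 35.1 232 343 0.65
[ 0.4598 -0.1435  0.057 ] yaw -15.71
call
[ 0.4628 -0.1301  0.0572] yaw -20.6 -> [ 0.0007  0.0137 -0.0002] 4.9
[ 0.4686 -0.1144  0.0591] yaw -27.4 -> [-0.0007  0.0304 -0.0021] 11.7
[ 0.4759 -0.0994  0.0619] yaw -34.1 -> [-0.0036  0.0467 -0.0048] 18.4
[ 0.4844 -0.0853  0.0654] yaw -40.6 -> [-0.0079  0.0626 -0.0084] 24.9
[ 0.4941 -0.0723  0.0698] yaw -47.0 -> [-0.0137  0.0778 -0.0127] 31.3
call
[ 0.5012 -0.0642  0.0731] yaw -51.2 -> [ 0.0011  0.0107 -0.0033] 4.1
[ 0.5087 -0.0567  0.0767] yaw -55.2 -> [ 0.0014  0.0213 -0.0069] 8.2
```

Run:
```python
from strk import *
run2([(-7,0),(-10,0),(-13,0),(-19,0),(-25,0),(-31,0),(-36,0),(-40,0),(-42.5,0)],bias=6,L=160)
```

```text
[ 0.4598 -0.1435  0.057 ] yaw -15.71
call
[ 0.4563 -0.1369  0.0541] yaw -17.2 -> [0.0051 0.0054 0.0029] 1.5
[ 0.4587 -0.1286  0.0548] yaw -20.6 -> [0.005  0.0141 0.0023] 4.9
[ 0.4616 -0.1204  0.0556] yaw -24.0 -> [0.0045 0.0227 0.0014] 8.3
[ 0.4683 -0.1046  0.058 ] yaw -30.8 -> [ 0.0023  0.0398 -0.001 ] 15.1
[ 0.4764 -0.0896  0.0613] yaw -37.4 -> [-0.0014  0.0564 -0.0043] 21.7
call
[ 0.4858 -0.0755  0.0654] yaw -43.9 -> [ 0.0011  0.0169 -0.0041] 6.5
[ 0.4946 -0.0647  0.0694] yaw -49.1 -> [ 0.0007  0.0308 -0.0081] 11.7
[ 0.5021 -0.0567  0.0729] yaw -53.2 -> [-0.0004  0.0417 -0.0116] 15.8
[ 0.507  -0.0519  0.0753] yaw -55.7 -> [-0.0015  0.0485 -0.014 ] 18.3
```

Emit:
send_rows(deltas="0.0051 0.0054 0.0029 1.5; 0.005 0.0141 0.0023 4.9; 0.0045 0.0227 0.0014 8.3; 0.0023 0.0398 -0.001 15.1; -0.0014 0.0564 -0.0043 21.7")

```text
t: 34.65
eef_pos: [0.4808, -0.0907, 0.063]
tool_rot: [0.004, 0.324, 0.946, -0.0]
contact_force: [2.8, -7.1, 0.4]
gripper_width: 0.285
grasp_force: 28.4
```

Emit:
send_rows(deltas="0.0011 0.0169 -0.0041 6.5; 0.0007 0.0308 -0.0081 11.7; -0.0004 0.0417 -0.0116 15.8; -0.0004 0.0417 -0.0116 15.8; -0.0004 0.0417 -0.0116 15.8")

```text
t: 35.15
eef_pos: [0.5039, -0.0561, 0.0735]
tool_rot: [0.001, 0.447, 0.895, 0.001]
contact_force: [1.3, -0.3, -0.5]
gripper_width: 0.285
grasp_force: 21.8
```

```bash
sed -i "s/for n in \['top0'.*/for n in sys.argv[1:]:/" cam.py
python3 - <<'E'
from strk import *
o=bot.get_obs(); print(o['t'],np.round(o['eef_pos'],4),o['grasp_force'],np.round(o['contact_force'],1),np.round(o['torque'],2))
for c in ['scene','top']:
    p=wr(c,c+'28')
run2([(-42.5,0),(-44,0)],bias=6,L=160)
E
python3 cam.py top28
```

```text
35.15 [ 0.5039 -0.0561  0.0735] 21.844172176206484 [ 1.3 -0.3 -0.5] [ 0.1  -0.4  -0.05]
scene wrench_jaw [([0.5845, -0.1779, 0.1389], 0.6)]
scene wrench_grip [([0.5254, -0.0891, 0.0848], 0.75), ([0.6533, -0.1888, 0.1668], 0.24)]
scene plane c [ 0.5723 -0.1491  0.1374] n [-0.392  0.265  0.881] tilt 28.2 197 369 0.9
top wrench_jaw [([0.5858, -0.175, 0.1462], 0.92)]
top wrench_grip []
top plane c [ 0.5752 -0.1603  0.1446] n [-0.435  0.278  0.856] tilt 31.1 145 255 0.8
[ 0.5026 -0.0569  0.0732] yaw -53.2
call
[ 0.507  -0.0519  0.0753] yaw -55.7 -> [ 0.0013  0.0066 -0.0021] 2.5
[ 0.5101 -0.0492  0.0768] yaw -57.2 -> [ 0.0016  0.0106 -0.0036] 4.0
top28 fall at 67.36 -19.9 rise at 75.5 profile [89, 83, 79, 76, 70, 66, 63, 66, 85, 104, 105, 103, 103, 109, 111, 100, 50, 21, 22]
```

Run:
```python
from strk import *
run2([(-36,0),(-36,0)],bias=6,L=160,n=2)
s=tcp(-36,0,6,160,None,4)
run2([(-36,15),(-36,30),(-36,45),(-36,60),(-36,65),(-31,65),(-25,65),(-19,65),(-13,65),(-13,65)],bias=6,L=160,start=s)
```

```text
[ 0.5022 -0.0571  0.0731] yaw -53.21
call
[ 0.4946 -0.0647  0.0694] yaw -49.1 -> [-0.0015 -0.0107  0.0037] -4.1
[ 0.4946 -0.0647  0.0694] yaw -49.1 -> [-0.0015 -0.0107  0.0037] -4.1
[ 0.4946 -0.0647  0.0694] yaw -49.09
call
[ 0.4871 -0.0635  0.0824] yaw -49.1 -> [ 0.0057 -0.0048 -0.013 ] 0.0
[ 0.4797 -0.0623  0.0953] yaw -49.1 -> [ 0.0115 -0.0096 -0.026 ] 0.0
[ 0.4723 -0.0611  0.1083] yaw -49.1 -> [ 0.0172 -0.0145 -0.039 ] 0.0
[ 0.4649 -0.06    0.1213] yaw -49.1 -> [ 0.023  -0.0193 -0.052 ] 0.0
[ 0.4625 -0.0596  0.1257] yaw -49.1 -> [ 0.0249 -0.0209 -0.0563] 0.0
call
[ 0.4537 -0.0704  0.1217] yaw -43.9 -> [-0.0025 -0.0137  0.004 ] -5.2
[ 0.4443 -0.0844  0.1176] yaw -37.4 -> [-0.0069 -0.03    0.0081] -11.7
[ 0.4362 -0.0994  0.1143] yaw -30.8 -> [-0.0129 -0.046   0.0113] -18.3
[ 0.4295 -0.1153  0.1119] yaw -24.0 -> [-0.0205 -0.0614  0.0137] -25.1
[ 0.4295 -0.1153  0.1119] yaw -24.0 -> [-0.0205 -0.0614  0.0137] -25.1
```

Emit:
send_rows(deltas="-0.0015 -0.0107 0.0037 -4.1; -0.0015 -0.0107 0.0037 -4.1", claw=0, force=60)

```text
t: 35.8
eef_pos: [0.4926, -0.065, 0.0689]
tool_rot: [-0.002, 0.416, 0.909, -0.001]
contact_force: [-0.2, 1.8, -1.5]
gripper_width: 0.264
grasp_force: 57.3
```

Emit:
send_rows(deltas="0.0057 -0.0048 -0.013 0; 0.0115 -0.0096 -0.026 0; 0.0172 -0.0145 -0.039 0; 0.023 -0.0193 -0.052 0; 0.0249 -0.0209 -0.0563 0")

```text
t: 36.3
eef_pos: [0.4623, -0.0587, 0.1264]
tool_rot: [-0.0, 0.416, 0.909, 0.0]
contact_force: [0.9, 0.4, -2.8]
gripper_width: 0.264
grasp_force: 57.8
```

Emit:
send_rows(deltas="-0.0025 -0.0137 0 -5.2; -0.0069 -0.03 0 -11.7; -0.0129 -0.046 0.003 -18.3; -0.0205 -0.0614 0.005 -25.1; -0.0205 -0.0614 0.005 -25.1")

```text
t: 36.8
eef_pos: [0.4284, -0.1164, 0.1204]
tool_rot: [-0.001, 0.209, 0.978, -0.0]
contact_force: [0.4, -0.3, -1.9]
gripper_width: 0.268
grasp_force: 58.0
```

```bash
python3 - <<'E'
from seat import *
o=bot.get_obs(); print(o['t'],np.round(o['eef_pos'],4),o['grasp_force'],np.round(o['contact_force'],1),np.round(o['torque'],2))
for c in ['scene','top']:
    p=wr(c,c+'29')
seat(-13,[50,30,20,10],(.149,.0447),0,6)
E
python3 cam.py top29
```

```text
36.8 [ 0.4284 -0.1164  0.1204] 57.98247976228595 [ 0.4 -0.3 -1.9] [ 0.07  0.18 -0.06]
scene wrench_jaw [([0.5602, -0.1802, 0.191], 0.56)]
scene wrench_grip [([0.4611, -0.1314, 0.1296], 0.68)]
scene plane c [ 0.5166 -0.1595  0.174 ] n [-0.494  0.052  0.868] tilt 29.8 253 402 0.74
top wrench_jaw [([0.5581, -0.1785, 0.1903], 0.88)]
top wrench_grip [([0.4594, -0.1308, 0.1308], 0.89)]
top plane c [ 0.5369 -0.1651  0.1864] n [-0.508  0.04   0.86 ] tilt 30.6 240 396 0.81
[ 0.4303 -0.1142  0.1208] -23.96
[ 0.4284 -0.1127  0.1282] yaw -24.0 -> [ 0.0023  0.0006 -0.0074] 0.1
[ 0.4383 -0.1143  0.1109] yaw -24.0 -> [-0.0074  0.0031  0.0099] 0.1
[ 0.4432 -0.1151  0.1022] yaw -24.0 -> [-0.0122  0.0044  0.0185] 0.1
[ 0.4482 -0.1159  0.0936] yaw -24.0 -> [-0.017   0.0057  0.0272] 0.1
final
[ 0.4639 -0.1215  0.0571] yaw -24.0 -> [-0.0338  0.007   0.0636] 0.1
top29 fall at 67.41 -20.0 rise at 75.5 profile [79, 74, 68, 64, 61, 61, 61, 65, 85, 103, 104, 102, 102, 109, 110, 100, 50, 20, 22]
```

The wrench is now aligned with the slope to about 2°. I'll reseat it at about 15° clockwise of downhill.

Emit:
send_rows(deltas="-0.005 0.006 0.01 0; -0.011 0.007 0.024 0; -0.0158 0.0075 0.0363 0; -0.019 0.0083 0.042 0; -0.0221 0.0091 0.0476 0")

```text
t: 37.75
eef_pos: [0.4541, -0.1153, 0.0724]
tool_rot: [-0.0, 0.208, 0.978, -0.0]
contact_force: [0.5, -0.5, -3.0]
gripper_width: 0.264
grasp_force: 58.0
```

Emit:
send_rows(deltas="-0.002 0.0005 0.0035 0; -0.004 0.001 0.007 0; -0.0058 0.0016 0.0103 0; -0.0058 0.0016 0.0103 0")

```text
t: 38.15
eef_pos: [0.46, -0.1163, 0.0627]
tool_rot: [0.0, 0.208, 0.978, 0.0]
contact_force: [-0.1, -0.5, -2.3]
gripper_width: 0.269
grasp_force: 57.9
```

```bash
cat >> h.py <<'E'
def Jn(J):
    c,s=np.cos(S[2]),np.sin(S[2]); return R30.T@(np.array([[c,s,0],[-s,c,0],[0,0,1]])@(np.array(J)-[S[0],S[1],.11]))*1000-[0,0,38]
def jaw():
    L=[]
    for c in ('scene','top','scene','top'):
        p=shot(c)
        for r in bot.landmark_of(p,'wrench_jaw'):
            if np.linalg.norm(np.array(r['xyz'])-[.586,-.18,.15])<.06: L.append(r['xyz']); break
    J=np.mean(L,0); print('jaw',np.round(J,4),'slope rel hex_top (u,y,n)',np.round(Jn(J),1),len(L))
E
python3 - <<'E'
from seat import *
o=bot.get_obs(); print(o['t'],np.round(o['eef_pos'],4),o['grasp_force'],np.round(o['contact_force'],1),np.round(o['torque'],2))
for c in ['scene','top']:
    p=wr(c,c+'30')
jaw()
E
python3 cam.py top30
```

```text
38.15 [ 0.46   -0.1163  0.0627] 57.88511962105986 [-0.1 -0.5 -2.3] [ 0.09  0.17 -0.01]
scene wrench_jaw [([0.5857, -0.179, 0.1331], 0.7)]
scene wrench_grip [([0.492, -0.1305, 0.0721], 0.91)]
scene plane c [ 0.5443 -0.1579  0.1146] n [-0.5    0.038  0.865] tilt 30.1 287 326 0.8
top wrench_jaw [([0.5368, -0.1075, 0.1521], 0.7)]
top wrench_grip [([0.4888, -0.1329, 0.0739], 0.77)]
top plane c [ 0.5697 -0.1692  0.1292] n [-0.473  0.028  0.881] tilt 28.3 174 292 0.57
jaw [ 0.5888 -0.1809  0.1315] slope rel hex_top (u,y,n) [ -4.7  -2.2 -10.4] 4
top30 fall at 67.33 -19.8 rise at 75.5 profile [84, 82, 77, 71, 66, 63, 61, 65, 85, 104, 105, 102, 103, 109, 111, 100, 50, 21, 21]
```

Run:
```python
from h import *
from scipy.spatial.transform import Rotation as R
o=bot.get_obs(); e=np.array(o['eef_pos']); y=-24.0
A=stand(S,(0,0,0)); n=stand(S,(0,0,1000))-A
P=[(A+R.from_rotvec(-np.radians(d)*n).apply(e-A)-[0,0,.001],tcp(-13-d,0)[1]-tcp(-13,0)[1]+y) for d in (3,7,12,17,21,24,26,28)]
deltas(e,y,P[:5]); print(); deltas(P[4][0],P[4][1],P[5:])
```

```text
[ 0.4631 -0.1086  0.0631] yaw -27.4 -> [ 0.0001  0.0085 -0.0002] 3.4
[ 0.468  -0.0985  0.065 ] yaw -31.9 -> [-0.0003  0.0197 -0.0021] 7.9
[ 0.4751 -0.0864  0.0679] yaw -37.4 -> [-0.0018  0.0336 -0.005 ] 13.4
[ 0.483  -0.0751  0.0713] yaw -42.8 -> [-0.0044  0.0472 -0.0085] 18.8
[ 0.4899 -0.0665  0.0745] yaw -47.0 -> [-0.0072  0.0578 -0.0116] 23.0

[ 0.4953 -0.0605  0.0771] yaw -50.1 -> [ 0.0007  0.0081 -0.0026] 3.1
[ 0.4992 -0.0566  0.0789] yaw -52.2 -> [ 0.0009  0.0135 -0.0044] 5.2
[ 0.5031 -0.0529  0.0808] yaw -54.2 -> [ 0.0009  0.0189 -0.0063] 7.2
```

Emit:
send_rows(deltas="0 0 0 0; 0.0001 0.0085 0 3.4; -0.0003 0.0197 -0.0015 7.9; -0.0018 0.0336 -0.004 13.4; -0.0044 0.0472 -0.007 18.8", claw=0.277)

```text
t: 39.5
eef_pos: [0.4824, -0.0749, 0.0697]
tool_rot: [-0.001, 0.366, 0.93, -0.0]
contact_force: [-1.5, -2.3, -3.2]
gripper_width: 0.274
grasp_force: 38.4
```

Emit:
send_rows(deltas="-0.0012 0.0108 -0.0032 4.2; -0.001 0.019 -0.006 7.3; -0.0008 0.0246 -0.0078 9.4; -0.0008 0.0246 -0.0078 9.4; -0.0008 0.0246 -0.0078 9.4")

```text
t: 40.0
eef_pos: [0.4989, -0.0566, 0.0771]
tool_rot: [-0.002, 0.439, 0.898, 0.0]
contact_force: [-3.3, 2.6, -5.3]
gripper_width: 0.279
grasp_force: 44.0
```

```bash
python3 - <<'E'
from seat import *
o=bot.get_obs(); print(o['t'],np.round(o['eef_pos'],4),np.round(o['tool_rot'],3),o['grasp_force'],np.round(o['contact_force'],1),np.round(o['torque'],2))
for c in ['scene','top']:
    p=wr(c,c+'31')
jaw()
E
python3 cam.py top31
```

```text
40.0 [ 0.4989 -0.0566  0.0771] [-0.002  0.439  0.898  0.   ] 44.04318463526579 [-3.3  2.6 -5.3] [1.25 0.59 0.16]
scene wrench_jaw [([0.588, -0.1779, 0.1327], 0.74)]
scene wrench_grip [([0.522, -0.0852, 0.0841], 0.89)]
scene plane c [ 0.5681 -0.1441  0.127 ] n [-0.462  0.123  0.878] tilt 28.5 222 332 0.85
top wrench_jaw [([0.5897, -0.178, 0.133], 0.76)]
top wrench_grip []
top plane c [ 0.5777 -0.1586  0.1349] n [-0.42   0.125  0.899] tilt 26.0 170 263 0.9
jaw [ 0.5886 -0.178   0.1327] slope rel hex_top (u,y,n) [-4.7  0.5 -9.1] 4
top31 fall at 69.15 -19.3 rise at 75.5 profile [88, 82, 80, 77, 71, 68, 65, 63, 74, 97, 106, 104, 103, 106, 111, 109, 83, 31, 21]
```

The cam is at about 2.03 rad (gap ≈ 0.3 mm) with the wrench fully seated. I'll now tighten the grip, lift off and carry the wrench to the mat.

Emit:
send_rows(deltas="-0.0005 -0.0107 0.003 -4.1; -0.0005 -0.0107 0.003 -4.1", claw=0, force=70)

```text
t: 41.05
eef_pos: [0.491, -0.0657, 0.0746]
tool_rot: [-0.0, 0.408, 0.913, -0.0]
contact_force: [-1.0, 0.5, -3.6]
gripper_width: 0.266
grasp_force: 67.1
```

Emit:
send_rows(deltas="0.0043 -0.0035 -0.0095 0; 0.0086 -0.007 -0.019 0; 0.0128 -0.0105 -0.0286 0; 0.0171 -0.0138 -0.038 0; 0.0214 -0.0173 -0.0476 0")

```text
t: 41.55
eef_pos: [0.4652, -0.06, 0.1237]
tool_rot: [0.001, 0.408, 0.913, 0.0]
contact_force: [-0.8, 0.0, -2.2]
gripper_width: 0.259
grasp_force: 67.3
```

```bash
python3 - <<'E'
from seat import *
o=bot.get_obs(); print(o['t'],np.round(o['eef_pos'],4),np.round(o['tool_rot'],3),o['grasp_force'],np.round(o['contact_force'],1),np.round(o['torque'],2))
p=wr('top','top32'); p=wr('scene')
E
python3 cam.py top32
```

```text
41.55 [ 0.4652 -0.06    0.1237] [0.001 0.408 0.913 0.   ] 67.3158613499254 [-0.8  0.  -2.2] [ 0.12  0.18 -0.02]
top wrench_jaw [([0.5719, -0.1773, 0.1544], 0.92)]
top wrench_grip [([0.576, -0.1738, 0.1504], 0.44)]
top plane c [ 0.5527 -0.1535  0.1587] n [-0.307  0.076  0.949] tilt 18.5 188 315 0.6
scene wrench_jaw [([0.5716, -0.1752, 0.1558], 0.68)]
scene wrench_grip [([0.4922, -0.0883, 0.1221], 0.58)]
scene plane c [ 0.5379 -0.1318  0.1505] n [-0.271  0.096  0.958] tilt 16.7 346 556 0.81
top32 fall at 69.12 -19.5 rise at 75.5 profile [78, 72, 68, 63, 58, 60, 61, 61, 74, 97, 105, 103, 102, 105, 110, 108, 82, 29, 22]
```

Emit:
send_rows(deltas="0.003 -0.003 -0.035 0; 0.003 -0.003 -0.075 0; 0.003 -0.003 -0.105 0; 0.0232 0.0355 -0.105 -8; 0.0464 0.071 -0.105 -16")

```text
t: 42.5
eef_pos: [0.4881, 0.0222, 0.2285]
tool_rot: [0.001, 0.275, 0.961, 0.001]
contact_force: [0.6, 0.6, -2.3]
gripper_width: 0.26
grasp_force: 68.5
```

Emit:
send_rows(deltas="0.0126 0.0403 0 -8; 0.0252 0.0807 0 -16; 0.0378 0.121 0.02 -22; 0.0504 0.1613 0.04 -22; 0.0504 0.1613 0.05 -22")

```text
t: 43.0
eef_pos: [0.5294, 0.1925, 0.1747]
tool_rot: [-0.001, 0.083, 0.997, 0.0]
contact_force: [-0.9, -0.6, -2.2]
gripper_width: 0.253
grasp_force: 68.6
```

```bash
python3 - <<'E'
from seat import *
o=bot.get_obs(); print(o['t'],np.round(o['eef_pos'],4),np.round(o['tool_rot'],3),o['grasp_force'],np.round(o['contact_force'],1),np.round(o['torque'],2))
p=wr('top','top33'); p=wr('scene')
print([(np.round(r['xyz'],4).tolist(),round(r['confidence'],2)) for r in bot.landmark_of(p,'mat')[:2]])
E
python3 cam.py top33
```

```text
43.0 [0.5294 0.1925 0.1747] [-0.001  0.083  0.997  0.   ] 68.64768245257437 [-0.9 -0.6 -2.2] [ 0.07  0.24 -0.01]
top wrench_jaw [([0.683, 0.1634, 0.2044], 0.71)]
top wrench_grip []
top plane c [0.6548 0.1693 0.2061] n [-0.196 -0.074  0.978] tilt 12.1 190 303 0.59
scene wrench_jaw [([0.6812, 0.1536, 0.2061], 0.89)]
scene wrench_grip [([0.5633, 0.1762, 0.1736], 0.77), ([0.6821, 0.152, 0.2061], 0.22)]
scene plane c [0.6327 0.1629 0.2018] n [-0.233 -0.079  0.969] tilt 14.2 342 617 0.86
[([0.6218, 0.1788, -0.0024], 0.69), ([0.6817, 0.1567, 0.2061], 0.25)]
top33 fall at 69.1 -19.1 rise at 75.5 profile [77, 71, 69, 64, 59, 59, 60, 61, 74, 97, 105, 104, 102, 105, 110, 108, 82, 31, 20]
```

Emit:
send_rows(deltas="0 0 0.035 0; 0 0 0.075 0; 0 0 0.115 0; 0 0 0.14 0; 0 0 0.15 0")

```text
t: 44.0
eef_pos: [0.529, 0.1849, 0.0258]
tool_rot: [-0.001, 0.088, 0.996, -0.001]
contact_force: [-2.0, -0.7, 33.2]
gripper_width: 0.256
grasp_force: 72.1
```

Emit:
send_rows(deltas="0 0 0 0; 0 0 0.002 0; 0 0 0.004 0; 0 0 0.004 0")

```text
t: 44.4
eef_pos: [0.5311, 0.1854, 0.0254]
tool_rot: [0.001, 0.088, 0.996, 0.001]
contact_force: [-1.9, -1.7, 10.8]
gripper_width: 0.252
grasp_force: 71.3
```

Emit:
send_rows(deltas="0 0 0 0; 0 0 0 0; 0 0 0 0; 0 0 0 0; 0 0 0 0", claw=0.282)

```text
t: 44.9
eef_pos: [0.53, 0.1856, 0.0234]
tool_rot: [0.0, 0.088, 0.996, 0.0]
contact_force: [0.6, 1.0, 0.4]
gripper_width: 0.283
grasp_force: 0.5
```

Run:
```python
from seat import *
o=bot.get_obs(); print(o['t'],np.round(o['eef_pos'],4),np.round(o['tool_rot'],3),o['grasp_force'],np.round(o['contact_force'],1),np.round(o['torque'],2))
p=wr('top','top34'); p=wr('scene')
```

```text
44.9 [0.53   0.1856 0.0234] [0.    0.088 0.996 0.   ] 0.4939045384526253 [0.6 1.  0.4] [ 0.17 -0.13  0.03]
top wrench_jaw [([0.6836, 0.1549, 0.0136], 0.6)]
top wrench_grip [([0.432, 0.3983, -0.0042], 0.41)]
top plane c [0.6541 0.1602 0.024 ] n [-0.05  -0.002  0.999] tilt 2.9 154 276 0.6
scene wrench_jaw [([0.6857, 0.159, 0.0134], 0.88)]
scene wrench_grip [([0.5656, 0.1763, 0.0169], 0.67)]
scene plane c [0.6306 0.1654 0.0229] n [-0.004 -0.014  1.   ] tilt 0.8 335 641 0.64
```

The wrench lies flat on the mat, so I'll open and retreat upward.

Emit:
send_rows(deltas="0 0 0 0; 0 0 0 0; 0 0 0 0; 0 0 0 0; 0 0 0 0", claw=0.9)

```text
t: 45.8
eef_pos: [0.5297, 0.1852, 0.0232]
tool_rot: [-0.0, 0.088, 0.996, -0.0]
contact_force: [0.5, 1.0, -0.1]
gripper_width: 0.897
grasp_force: 0.0
```

Emit:
send_rows(deltas="0 0 -0.02 0; 0 0 -0.06 0; 0 0 -0.1 0; 0 0 -0.15 0; 0 0 -0.15 0")

```text
t: 46.3
eef_pos: [0.5337, 0.1859, 0.1793]
tool_rot: [0.004, 0.088, 0.996, 0.003]
contact_force: [-0.2, 0.3, 0.9]
gripper_width: 0.9
grasp_force: 0.0
```

```bash
python3 - <<'E'
from seat import *
o=bot.get_obs(); print(o['t'],np.round(o['eef_pos'],4),np.round(o['contact_force'],1),o['gripper_width'])
for c in ('top','scene'):
    p=shot(c); save(p,c+'35')
    for n in ['wrench_jaw','wrench_grip','mat']: print(c,n,[(np.round(r['xyz'],4).tolist(),round(r['confidence'],2)) for r in bot.landmark_of(p,n)[:2]])
E
python3 cam.py top35
```

```text
46.3 [0.5337 0.1859 0.1793] [-0.2  0.3  0.9] 0.9002224005167555
top wrench_jaw [([0.6861, 0.1547, 0.0125], 0.62), ([0.5121, 0.7025, 0.0111], 0.58)]
top wrench_grip []
top mat [([0.6208, 0.1739, -0.0032], 0.84)]
scene wrench_jaw [([0.686, 0.1565, 0.014], 0.68), ([0.5082, 0.7053, 0.0099], 0.68)]
scene wrench_grip [([0.4169, 0.6219, 0.0108], 0.82), ([0.5623, 0.1763, 0.0132], 0.8)]
scene mat [([0.6216, 0.1818, -0.002], 0.93)]
top35 fall at 69.1 -19.4 rise at 75.5 profile [77, 71, 68, 64, 59, 60, 61, 61, 73, 97, 106, 104, 102, 105, 110, 108, 82, 30, 21]
```

```bash
python3 -c "
from station import bot
print(bot.hand_in())"
```

```text
the job is handed in; nothing more can be done
None
```

The job is handed in: the cam measured about 2.03 rad (gap about 0.3 mm) and the wrench lies flat on the pink mat, released, but no verdict came back.

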